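# Clear the island after breakfast

### The arm

A 7-joint arm with a two-finger parallel gripper is mounted at the origin on the work surface. World frame = base frame: x ahead of the robot, y to its left, z up, the work surface at z = 0. Lengths are in m, angles in rad, forces in N, time in s.
With the tool pointing down it reaches from about 0.425 to 0.925 m from the base axis. Payload 6.8 kg.
Tool frame: the origin (TCP) lies midway between the tips of the shut fingers; the grasp point (between the pads) lies 19 mm behind it; z points along the fingers, y is the direction in which the jaws open and shut (so a half turn about z gives the same grasp; the last joint's range is limited). The gripper opens to 85 mm and grips with 20 to 120 N. Pads are 22 mm wide; open, the fingers measure 114 mm over their backs; the gripper's body (76 mm by 85 mm) begins 54 mm behind the grasp point. The pads swing forward as they close: fully open they stand 13 mm farther back than shut.
Start: joints at [1.117, 0.477, 0.022, 1.555, -0.011, 1.109, -0.083], TCP at [0.229, -0.635, 0.231] pointing down, gripper open.
Joint ranges: [-2.96, 2.96], [-0.34, 2.1], [-1.41, 1.46], [0.24, 2.44], [-1.37, 4.51], [0.17, 1.92], [-2.96, 2.96]. Speed limits (rad/s): [2.39, 2.39, 3.14, 3.14, 3.14, 3.14, 3.14].

### API

Orientations are given as a rotation vector (axis times angle).
In Python, from bench import r gives the robot as it stands. The module is installed in compiled form; this text tells all that it offers.
- The arm moves only by the tool apply_moves, never from a script. Its argument "plan" is a list that holds one entry, the list of rows, each a list of 7 numbers: the turn, a rotation vector about the tool's x, y, z scaled (see below), then the shift along the tool's x, y, z scaled (see below), then the closure, from -1 (fully open) to 1 (shut). In form: [[[wx, wy, wz, tx, ty, tz, grip], ...]]. A call has 1 to 12 rows; each row is the pose to reach, as a shift and turn from the pose commanded when the call began, along the tool's axes at that moment, turning the shorter way round; what a row does not reach only later rows make up. The controller multiplies each number of a shift by 0.4 m and each number of a turn by 180 degrees. A row lasts 1/12 s, in which the tool goes at most 41.7 mm and 7.16 degrees, less where a joint would pass 70% of its speed; a pose out of reach is approached as far as the arm can. A call with a number of a shift or a turn outside -1 to 1 is refused whole. A call with a gripper value outside its range is refused whole. The fingers move at their own pace and stop on an object; "force" is the grip in N (left out, the last holds). Time passes only in rows, so rows that repeat a pose let the fingers close. It gives the time, the measured TCP pose, the force and the opening at its end, in the units of the state.
- r.get_obs(): the state, without advancing time (a new reading comes with each control period).
- r.grab_frame(name): name is "side" or "top"; returns a dict with "pixels" (420x560x3 uint8, blue, green, red), "fx", "fy", "cx", "cy" (pixels), "k1" (the pictures are not rectified: a ray, as slopes to the right and down, at radius r is drawn at 1 + k1 r^2 times it, then the intrinsics apply), "pose" (4x4, takes a point from camera to world coordinates). Camera axes: x right, y up, looking along -z (the intrinsics and any distortion apply to the point x, -y, -z); pixel columns grow to the right and rows downward; lengths in m; the calibration is good to about 2 mm. A picture is of the moment at which its call begins. There is no depth.
- r.hand_in(): hands the job in, once; it reports no verdict.
The state is a dict: "clock": time; "joints": joint angles; "qvel": joint speeds; "tau": joint torques, N m; "tcp_pos": TCP position; "orientation": TCP orientation; "contact_force": force on the tool from outside, world axes, zero at the start; "moment": the same for the moment, N m; "grip_width": finger opening in m.
Only numpy, scipy, OpenCV 4.12 (cv2) and the standard library are available. Lean on these libraries where they do the work, as an engineer would, in place of code of your own. Each camera call takes 0.05 s, during which the arm holds its last target. There are 200 camera calls.

### The job

Clear the kitchen island after breakfast: hang both mugs by their handles on the mug stand, one on each hook, and push every piece of empty packaging on the counter off the end of the island so that it drops into the recycling bin below. Slide the packaging along the counter rather than lifting it, and leave the pepper mill, the jam jar and the butter dish where they stand.

Things in the scene. Friction and masses are not known exactly. Their poses are not given: they have to be found in the camera images.
- mug_yellow: yellow mug, 68 mm across, 92 mm tall, wall 4 mm, 0.25 kg, standing mouth up. Origin: centre of its underside; z up its axis. Handle on its +y side, in its y-z plane, reaching 71 mm from the axis; the body can be gripped from above across x. Let go with its handle over a hook, it swings down for a few seconds until it hangs on its side, handle up
- mug_blue: blue mug, 68 mm across, 92 mm tall, wall 4 mm, 0.25 kg, standing mouth up. Origin: centre of its underside; z up its axis. Handle on its +y side, in its y-z plane, reaching 71 mm from the axis; the body can be gripped from above across x. Let go with its handle over a hook, it swings down for a few seconds until it hangs on its side, handle up
- mug_yellow_loop (a point): centre of the opening of the handle of mug_yellow: 47.5 mm from the mug's axis (+y), 48 mm above its underside. The handle is a loop of 10 mm round bar; the opening is 27 mm wide (y 34 to 61 mm) and 42 mm high (z 27 to 69 mm), and goes through along the mug's x
- mug_blue_loop (a point): centre of the opening of the handle of mug_blue: 47.5 mm from the mug's axis (+y), 48 mm above its underside. The handle is a loop of 10 mm round bar; the opening is 27 mm wide (y 34 to 61 mm) and 42 mm high (z 27 to 69 mm), and goes through along the mug's x
- stand: fixed mug stand: wooden base 90 x 260 x 18 mm and two dark steel posts, 16 mm thick, 228 mm tall, at x 0, y -90 and +90 mm; base reaches x -35 to +55. Origin: underside of the base, at counter height, midway between the posts. Each post carries one hook arm pointing along the stand's -x (towards the robot)
- hook0 (a point): middle of the hook arm on the stand's -y side: on its axis, 60 mm from the post, 210 mm above the counter. The arm is 8 mm round, level for 112 mm from the post; then its tip turns up, ending 120 mm from the post with its top 16 mm above the arm's axis. Nothing is above it
- hook1 (a point): middle of the hook arm on the stand's +y side: on its axis, 60 mm from the post, 210 mm above the counter. The arm is 8 mm round, level for 112 mm from the post; then its tip turns up, ending 120 mm from the post with its top 16 mm above the arm's axis. Nothing is above it
- eggbox: brown card egg box, 90 x 90 mm, 30 mm tall with cups up to 42 mm (the cups are only for show), 0.05 kg; slides. Origin: centre of its underside
- carton: white and red flattened carton, 100 (x) x 86 (y) x 16 mm, 0.06 kg; slides. Origin: centre of its underside
- pietin: round foil pie tin, 100 mm across at its rim, 21 mm tall, foot 76 mm across, 0.04 kg; slides. Origin: centre of its underside
- tublid: round orange and yellow tub lid, 96 mm across, 14 mm thick, 0.04 kg; slides. Origin: centre of its underside
- punnet: square green plastic fruit punnet, 88 x 88 mm at its rim, 74 x 74 mm below it, 28 mm tall, 0.04 kg; slides. Origin: centre of its underside
- cheesebox: round wooden cheese box with a blue top, 92 mm across, 28 mm tall, 0.05 kg; slides. Origin: centre of its underside
- bin: fixed grey open recycling bin with a wooden front, a shallow pull-out below the island's end at the robot's right: 320 (x) x 300 (y) x 135 mm, wall 6 mm. Origin: centre of its underside, 180 mm below the counter; rim 45 mm below it. The counter (z = 0) ends in a straight edge at y = -0.40, parallel to x; the bin starts 30 mm under that edge, so what tips off within its x span falls in
- mill: dark wooden pepper mill, 54 mm across, 152 mm tall (bystander). Origin: centre of its underside
- jar: amber jam jar with a red cap, 68 mm across, 100 mm tall (bystander). Origin: centre of its underside
- butter: blue and white covered butter dish, 110 (x) x 75 (y) x 60 mm (bystander). Origin: centre of its underside

How it is judged:
By the outcome, as a careful person would: the job done as asked, in the order asked, and still so for the second after the job is handed in, with the robot touching nothing.
Of eggbox, carton, pietin, tublid, punnet, cheesebox only 4 to 6 are there at a start; the rules pass over those that are not, and their reading is None.
At some moment in a run one of eggbox, carton, pietin, tublid, punnet, cheesebox may be knocked a few centimetres aside while the robot is not near it.
It also fails if it takes over 208 s, if anything falls off the work surface, if the arm or the gripper's body presses on something with over 40 N, if the wrist force passes 120 N, or if a joint passes its speed limit or range.

## Working session

There is one attempt and no reset: what is moved stays moved. The work goes in short steps, Python scripts to look and compute and a tool call to move; the robot and the scene stay as the last step left them, time stands still between calls to the robot, and variables do not carry over. Pictures are saved under pics/ and viewed, on a budget of 14 in all, crops included, one or two more only if the job needs it, and the job is handed in when it is done.

Besides the shell and the picture viewer there is one more tool, called after "Emit:" by a JSON object that holds its "name" and its "arguments", one argument or row to a line. apply_moves: Moves the arm, as the interface text tells. Its arguments: {"type":"object","properties":{"plan":{"type":"array","items":{"type":"array","items":{"type":"array","items":{"type":"number","minimum":-1,"maximum":1}}}},"force":{"type":"number"}},"required":["plan"]}

```bash
mkdir -p pics; cat > h.py <<'E'
import numpy as np, cv2
from scipy.spatial.transform import Rotation as R
from bench import r
def snap(cam,fn):
    f=r.grab_frame(cam); cv2.imwrite('pics/'+fn,f['pixels']); 
    import pickle; pickle.dump({k:f[k] for k in f if k!='pixels'},open(f'{cam}.pkl','wb')); return f
def ray(f,u,v):
    x=(u-f['cx'])/f['fx']; y=(v-f['cy'])/f['fy']; a,b=x,y
    for _ in range(30):
        s=1+f['k1']*(a*a+b*b); a,b=x/s,y/s
    P=np.array(f['pose']); return P[:3,3],P[:3,:3]@np.array([a,-b,-1])
def onz(f,u,v,z):
    o,d=ray(f,u,v); return (o+d*(z-o[2])/d[2]).round(4)
def proj(f,p):
    P=np.array(f['pose']); c=P[:3,:3].T@(np.array(p)-P[:3,3]); a,b=c[0]/-c[2],-c[1]/-c[2]
    s=1+f['k1']*(a*a+b*b); return np.array([f['fx']*a*s+f['cx'],f['fy']*b*s+f['cy']]).round(1)
E
python3 - <<'E'
from h import *
for c in ('top','side'):
    f=snap(c,c+'0.png'); print({k:np.array(f[k]).round(3).tolist() for k in f if k!='pixels'})
o=r.get_obs(); print(o); print(R.from_rotvec(o['orientation']).as_matrix().round(3))
E
```

```text
{'fx': 431.514, 'fy': 431.514, 'cx': 282.644, 'cy': 209.927, 'k1': -0.129, 'pose': [[0.019, 0.988, -0.152, 0.439], [-1.0, 0.018, -0.005, -0.061], [-0.002, 0.152, 0.988, 1.275], [0.0, 0.0, 0.0, 1.0]]}
{'fx': 488.626, 'fy': 488.626, 'cx': 278.211, 'cy': 216.577, 'k1': 0.032, 'pose': [[0.991, 0.098, -0.095, 0.444], [-0.135, 0.615, -0.777, -1.358], [-0.018, 0.782, 0.623, 1.095], [0.0, 0.0, 0.0, 1.0]]}
{'clock': 0.1, 'joints': array([ 1.11688622,  0.4777328 ,  0.0223475 ,  1.55636991, -0.01146708,
        1.10933189, -0.08312096]), 'qvel': array([-0.00084892, -0.00177176, -0.00076566,  0.0001107 ,  0.00113674,
        0.00157471, -0.00147184]), 'tau': array([ 3.63999534e-03, -5.97761607e+01,  1.61357805e+00, -2.81953704e+01,
        1.28449628e-02,  5.10690981e-03,  1.02403408e-06]), 'tcp_pos': array([ 0.22858506, -0.63452751,  0.23040545]), 'orientation': array([-3.09311690e+00, -5.40224473e-01,  7.04310392e-04]), 'contact_force': array([-0.99041678, -0.41819867,  0.13044639]), 'moment': array([ 0.02396304, -0.0188095 ,  0.02290929]), 'grip_width': 0.08514812502610969}
[[ 0.941  0.339 -0.001]
 [ 0.339 -0.941  0.002]
 [-0.    -0.002 -1.   ]]
```

View pics/top0.png

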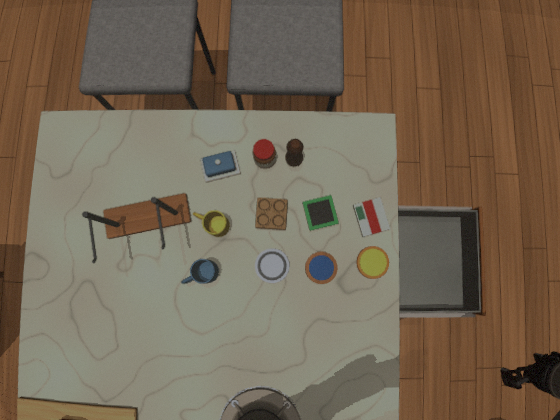

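View pics/side0.png

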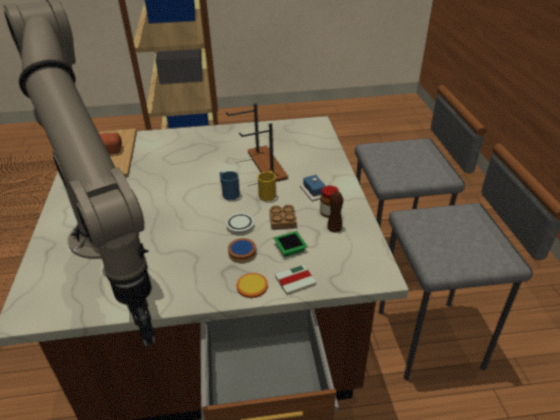

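The top view (up = +x, right = -y) shows all six packages. The mugs are at about (216,222) yellow and (204,271) blue, with both handles pointing left toward +y. The stand is at (147,215) and the bin starts at column 399. Next I'll enlarge it for accurate reading.

```bash
python3 - <<'E'
import cv2
a=cv2.imread('pics/top0.png'); cv2.imwrite('pics/c1.png',cv2.resize(a[170:300,75:235],None,fx=5,fy=4.6,interpolation=cv2.INTER_CUBIC)[:598])
b=cv2.imread('pics/side0.png')
cv2.imwrite('pics/c2.png',cv2.resize(b[95:215,200:360],None,fx=5,fy=5,interpolation=cv2.INTER_CUBIC))
E
```

```text
(no output)
```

View pics/c1.png

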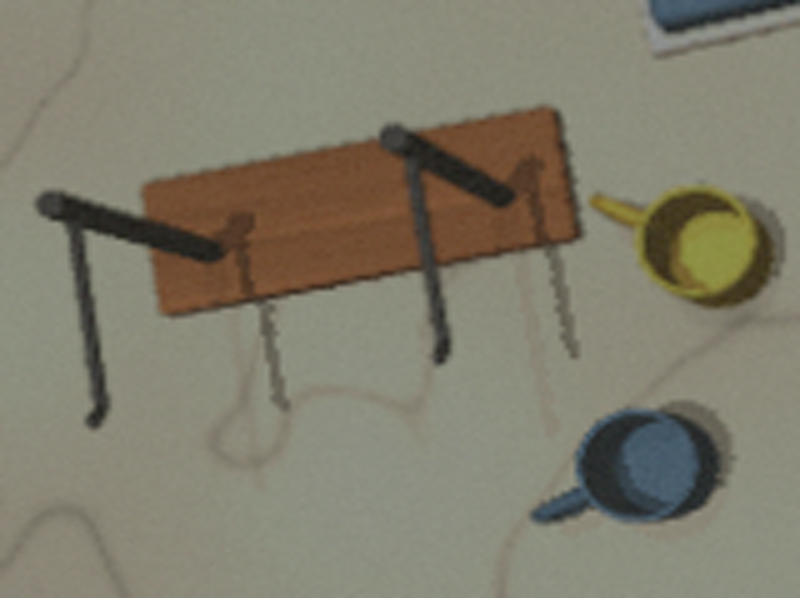

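View pics/c2.png

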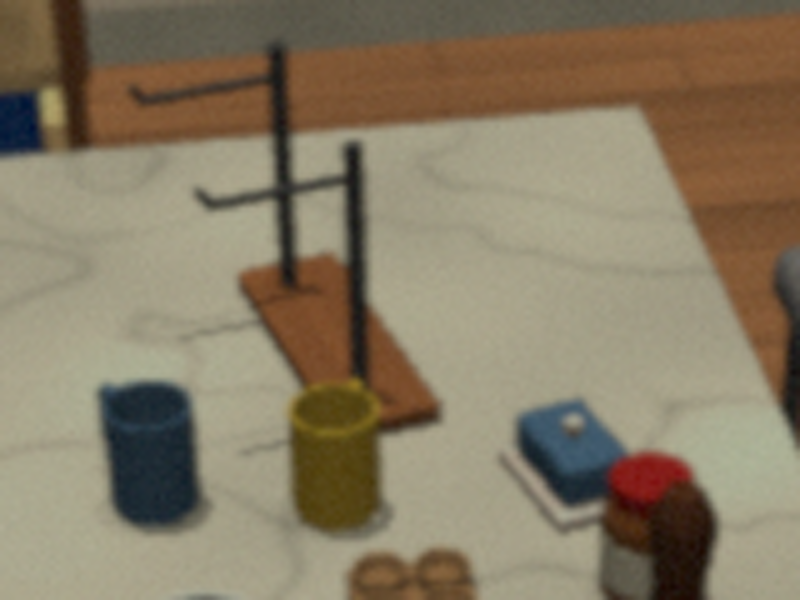

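The crops show the yellow rim centred at (699,244) with its handle end at (595,200). The blue rim is centred at (639,465) with its handle end at (535,513). The hook arms run (72,225)→(97,405) and (412,160)→(441,350).

```bash
python3 - <<'E'
from h import *; import pickle
t=pickle.load(open('top.pkl','rb')); s=pickle.load(open('side.pkl','rb'))
T=lambda x,y,z: onz(t,75+x/5-.4,170+y/4.6-.4,z)
S=lambda x,y,z: onz(s,200+x/5-.4,95+y/5-.4,z)
c=[T(*p,.018) for p in((142,185),(553,107),(580,237),(165,315))]
print('base',c,[np.linalg.norm(c[i]-c[i-1]).round(3) for i in range(4)], 'ctr',np.mean(c,0))
d=c[1]-c[0]+c[2]-c[3]; print('stand -y dir angle',np.degrees(np.arctan2(d[1],d[0])))
print('posttops',T(57,205,.228),T(394,138,.228),'side',S(277,47,.228),S(353,147,.228))
print('arms L',T(72,225,.21),T(97,405,.21),'R',T(412,160,.21),T(441,350,.21))
print('arms side L',S(270,78,.21),S(145,98,.21),'R',S(345,181,.21),S(208,205,.21), 'tips',S(135,89,.222),S(200,192,.222))
for n,m,h,sm in(('Y',(699,244),(595,200),(337,408)),('B',(639,465),(535,513),(150,403))):
    a=T(*m,.092);b=T(*h,.068); q=b-a; print(n,a,b,np.hypot(*q[:2]),'ang',np.degrees(np.arctan2(q[1],q[0])),'side',S(*sm,.092))
P=lambda u,v,z:onz(t,u,v,z)
for n,u,v,z in(('egg',272,213,.03),('carton',371,216,.016),('pie',272,266,.021),('lid',373,263,.014),('pun',320.5,213,.028),('cheese',321,267.5,.028),('mill',294,146,.152),('jar',264,147,.1),('butter',220,164,.04)): print(n,P(u,v,z))
for n,u,v,z in(('egg',283.5,215,.035),('carton',296,279.5,.016),('pie',239.5,224.5,.021),('lid',252.5,285,.014),('pun',291,242.5,.028),('cheese',242,248.5,.028)): print(n,onz(s,u,v,z))
E
```

```text
base [array([0.6229, 0.4884, 0.018 ]), array([0.6788, 0.2378, 0.018 ]), array([0.594, 0.217, 0.018]), array([0.5378, 0.4672, 0.018 ])] [np.float64(0.088), np.float64(0.257), np.float64(0.087), np.float64(0.256)] ctr [0.608375 0.3526   0.018   ]
stand -y dir angle -77.38279163595593
posttops [0.5802 0.441  0.228 ] [0.6203 0.2676 0.228 ] side [0.5816 0.4569 0.228 ] [0.6211 0.2792 0.228 ]
arms L [0.5716 0.4405 0.21  ] [0.4722 0.4191 0.21  ] R [0.6113 0.2631 0.21  ] [0.5072 0.242  0.21  ]
arms side L [0.5734 0.4398 0.21  ] [0.4723 0.4218 0.21  ] R [0.6123 0.2612 0.21  ] [0.5084 0.242  0.21  ] tips [0.465  0.4144 0.222 ] [0.5032 0.2405 0.222 ]
Y [0.582  0.1338 0.092 ] [0.6111 0.1985 0.068 ] 0.07094293481383472 ang 65.7833021360216 side [0.5876 0.1365 0.092 ]
B [0.4489 0.1616 0.092 ] [0.4186 0.2237 0.068 ] 0.06909775683768614 ang 116.00879894999733 side [0.4517 0.1655 0.092 ]
egg [ 0.621  -0.0235  0.03  ]
carton [ 0.6193 -0.3162  0.016 ]
pie [ 0.4675 -0.0266  0.021 ]
lid [ 0.481  -0.3213  0.014 ]
pun [ 0.6239 -0.1652  0.028 ]
cheese [ 0.4655 -0.1677  0.028 ]
mill [ 0.7872 -0.0825  0.152 ]
jar [0.7989 0.0013 0.1   ]
butter [0.7631 0.1334 0.04  ]
egg [ 0.6243 -0.0296  0.035 ]
carton [ 0.6196 -0.3256  0.016 ]
pie [ 0.4683 -0.0405  0.021 ]
lid [ 0.4862 -0.3263  0.014 ]
pun [ 0.6289 -0.1689  0.028 ]
cheese [ 0.4672 -0.1731  0.028 ]
```

```bash
cat >> h.py <<'E'
def seg(*calls, start=None):
    """each call: list of (x,y,z,deg of tool x); prints scaled numbers relative to start of each call"""
    if start is None:
        o=r.get_obs(); p=np.array(o['tcp_pos']); M=R.from_rotvec(o['orientation'])
        ax=M.as_matrix()[:,0]; print('t',round(o['clock'],1),'now',p.round(4),'a',np.degrees(np.arctan2(ax[1],ax[0])).round(1),'w',round(o['grip_width'],4),'F',np.array(o['contact_force']).round(1))
    else: p=np.array(start[:3]); M=down(start[3])
    for c in calls:
        for w in c:
            N=down(w[3]); q=np.array(w[:3])
            rv=(M.inv()*N).as_rotvec()/np.pi; s=M.inv().apply(q-p)/.4
            print(np.r_[rv,s].round(3).tolist(), 'rows>=',round(max(np.linalg.norm(q-p)/.0417,np.linalg.norm(rv)*180/7.16),1))
        p,M=q,N; print('--')
def down(a):
    a=np.radians(a); return R.from_matrix(np.array([[np.cos(a),np.sin(a),0],[np.sin(a),-np.cos(a),0],[0,0,-1]]))
E
python3 -c "
from h import *
seg([(.5,-.3,.25,60)],[(.45,.163,.2,116)])"
```

```text
t 0.1 now [ 0.2286 -0.6345  0.2304] a 19.8 w 0.0851 F [-1.  -0.4  0.1]
[-0.001, -0.0, -0.223, 0.922, -0.557, -0.048] rows>= 10.3
--
[0.0, 0.0, -0.311, 0.94, -0.687, 0.125] rows>= 11.2
--
```

Emit:
{"name": "apply_moves", "arguments": {
  "plan": [
    [[0, 0, -0.223, 0.922, -0.557, -0.048, -1], [0, 0, -0.223, 0.922, -0.557, -0.048, -1], [0, 0, -0.223, 0.922, -0.557, -0.048, -1], [0, 0, -0.223, 0.922, -0.557, -0.048, -1], [0, 0, -0.223, 0.922, -0.557, -0.048, -1], [0, 0, -0.223, 0.922, -0.557, -0.048, -1], [0, 0, -0.223, 0.922, -0.557, -0.048, -1], [0, 0, -0.223, 0.922, -0.557, -0.048, -1], [0, 0, -0.223, 0.922, -0.557, -0.048, -1], [0, 0, -0.223, 0.922, -0.557, -0.048, -1], [0, 0, -0.223, 0.922, -0.557, -0.048, -1], [0, 0, -0.223, 0.922, -0.557, -0.048, -1]]
  ]
}}

```text
clock: 1.1
tcp_pos: [0.5037, -0.2949, 0.2506]
orientation: [-2.714, -1.581, -0.004]
contact_force: [-0.8, 0.8, -0.3]
grip_width: 0.0855
```

```bash
python3 -c "
from h import *
seg([(.45,.163,.2,116)])"
```

```text
t 1.1 now [ 0.5037 -0.2949  0.2506] a 60.5 w 0.0855 F [-0.8  0.8 -0.3]
[0.001, -0.001, -0.309, 0.929, -0.681, 0.129] rows>= 11.1
--
```

Emit:
{"name": "apply_moves", "arguments": {
  "plan": [
    [[0, 0, -0.309, 0.935, -0.685, 0.125, -1], [0, 0, -0.309, 0.935, -0.685, 0.125, -1], [0, 0, -0.309, 0.935, -0.685, 0.125, -1], [0, 0, -0.309, 0.935, -0.685, 0.125, -1], [0, 0, -0.309, 0.935, -0.685, 0.125, -1], [0, 0, -0.309, 0.935, -0.685, 0.125, -1], [0, 0, -0.309, 0.935, -0.685, 0.125, -1], [0, 0, -0.309, 0.935, -0.685, 0.125, -1], [0, 0, -0.309, 0.935, -0.685, 0.125, -1], [0, 0, -0.309, 0.935, -0.685, 0.125, -1], [0, 0, -0.309, 0.935, -0.685, 0.125, -1], [0, 0, -0.309, 0.935, -0.685, 0.125, -1]]
  ]
}}

```text
clock: 2.1
tcp_pos: [0.4487, 0.1665, 0.2004]
orientation: [-1.664, -2.662, -0.004]
contact_force: [-0.2, 0.9, 0.1]
grip_width: 0.0854
```

```bash
python3 -c "
from h import *
r.grab_frame('top'); r.grab_frame('top')
snap('side','s1.png'); snap('top','t1.png')
a=cv2.imread('pics/t1.png'); b=cv2.imread('pics/s1.png')
cv2.imwrite('pics/c3.png',np.hstack([cv2.resize(a[150:300,130:230],None,fx=4,fy=4,interpolation=2),cv2.resize(b[80:230,190:290],None,fx=4,fy=4,interpolation=2)]))
seg([(.45,.163,.12,116),(.45,.163,.042,116)])"
```

```text
t 2.3 now [0.4506 0.1587 0.2001] a 115.5 w 0.0857 F [ 0.8  0.6 -0.3]
[-0.0, 0.0, -0.003, 0.01, 0.004, 0.2] rows>= 1.9
[-0.0, 0.0, -0.003, 0.011, 0.004, 0.395] rows>= 3.8
--
```

View pics/c3.png

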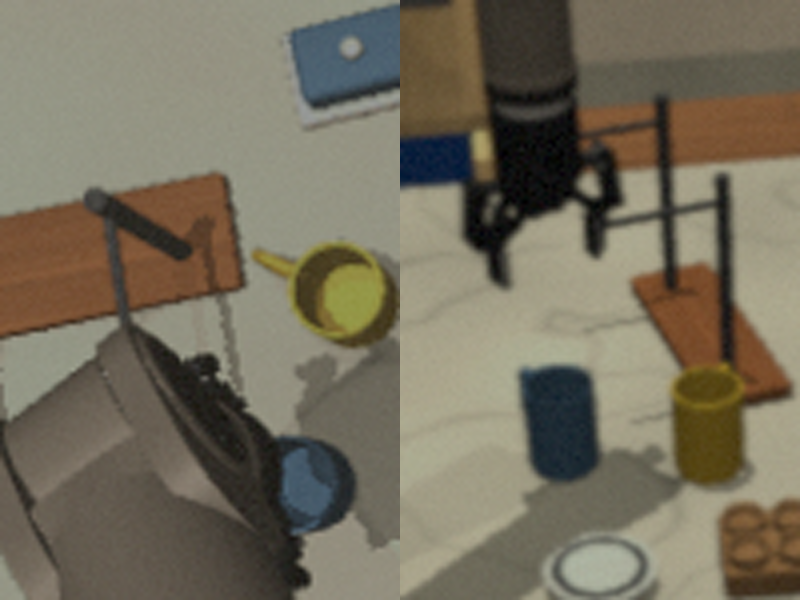

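The gripper hangs over the blue mug and is aligned along the mug's x. In the side view the fingertips are at about (500,280) and (597,250), above the mug rim at (563,375). I'll descend and grip.

Emit:
{"name": "apply_moves", "arguments": {
  "plan": [
    [[0, 0, -0.003, 0.008, 0.003, 0.1, -1], [0, 0, -0.003, 0.01, 0.004, 0.16, -1], [0, 0, -0.003, 0.01, 0.004, 0.22, -1], [0, 0, -0.003, 0.01, 0.004, 0.28, -1], [0, 0, -0.003, 0.01, 0.004, 0.34, -1], [0, 0, -0.003, 0.01, 0.004, 0.39, -1], [0, 0, -0.003, 0.01, 0.004, 0.39, -1], [0, 0, -0.003, 0.01, 0.004, 0.39, 1], [0, 0, -0.003, 0.01, 0.004, 0.39, 1], [0, 0, -0.003, 0.01, 0.004, 0.39, 1], [0, 0, -0.003, 0.01, 0.004, 0.39, 1], [0, 0, -0.003, 0.01, 0.004, 0.39, 1]]
  ],
  "force": 50
}}

```text
clock: 3.3
tcp_pos: [0.4508, 0.1646, 0.0454]
orientation: [1.662, 2.664, 0.002]
contact_force: [-1.0, -1.9, 2.0]
grip_width: 0.0656
```

```bash
python3 -c "
from h import *
r.grab_frame('top'); r.grab_frame('top')
seg([(.45,.163,.20,116),(.435,.3,.22,110),(.445,.362,.23,102)])"
```

```text
t 3.4 now [0.4508 0.1646 0.0454] a 116.1 w 0.0659 F [-1.6 -1.4  6.8]
[0.0, 0.0, 0.0, -0.003, -0.003, -0.387] rows>= 3.7
[0.0, 0.0, 0.034, 0.321, 0.114, -0.437] rows>= 5.3
[0.0, 0.0, 0.078, 0.449, 0.205, -0.462] rows>= 6.5
--
```

Emit:
{"name": "apply_moves", "arguments": {
  "plan": [
    [[0, 0, 0, 0, 0, -0.1, 1], [0, 0, 0, 0, 0, -0.2, 1], [0, 0, 0, 0, 0, -0.3, 1], [0, 0, 0, 0, 0, -0.387, 1], [0, 0, 0.03, 0.1, 0.04, -0.42, 1], [0, 0, 0.034, 0.2, 0.08, -0.437, 1], [0, 0, 0.034, 0.321, 0.114, -0.437, 1], [0, 0, 0.06, 0.4, 0.16, -0.45, 1], [0, 0, 0.08, 0.449, 0.205, -0.462, 1], [0, 0, 0.08, 0.449, 0.205, -0.462, 1], [0, 0, 0.08, 0.449, 0.205, -0.462, 1], [0, 0, 0.08, 0.449, 0.205, -0.462, 1]]
  ]
}}

```text
clock: 4.4
tcp_pos: [0.4443, 0.3614, 0.2286]
orientation: [1.982, 2.437, -0.003]
contact_force: [0.5, -0.3, -3.5]
grip_width: 0.0662
```

```bash
python3 -c "
from h import *
r.grab_frame('top'); r.grab_frame('top')
snap('side','s2.png'); snap('top','t2.png')
a=cv2.imread('pics/t2.png'); b=cv2.imread('pics/s2.png')
cv2.imwrite('pics/c4.png',np.hstack([cv2.resize(a[170:290,60:160],None,fx=4,fy=5,interpolation=2),cv2.resize(b[80:200,200:280],None,fx=5,fy=5,interpolation=2)]))
seg([(.448,.3655,.213,101.5)],[(.5315,.3825,.213,101.5)],[(.5315,.3825,.195,101.5)])"
```

```text
t 4.6 now [0.445  0.3605 0.229 ] a 101.6 w 0.0657 F [-0.2 -0.3 -3.7]
[-0.0, 0.0, 0.001, 0.011, 0.01, 0.04] rows>= 0.4
--
[0.0, 0.0, 0.0, 0.0, 0.213, 0.0] rows>= 2.0
--
[0.0, 0.0, 0.0, 0.0, 0.0, 0.045] rows>= 0.4
--
```

View pics/c4.png

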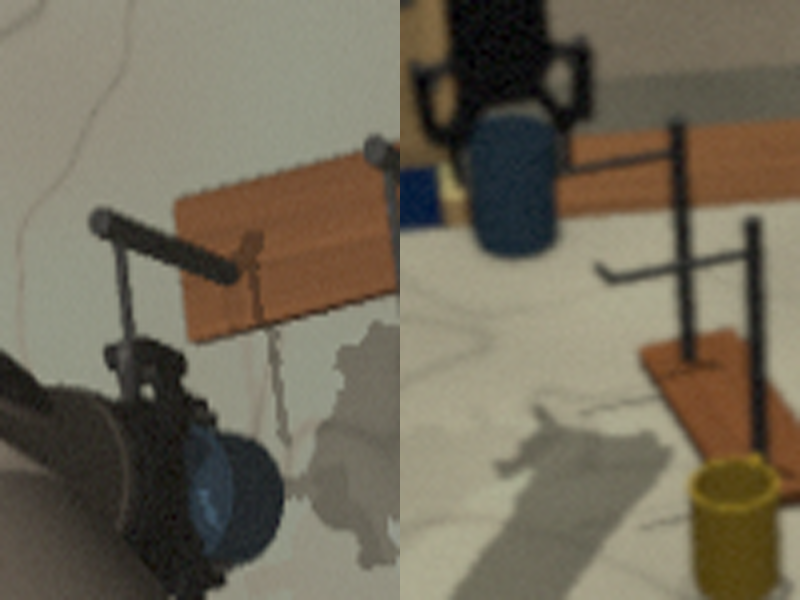

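The mug hangs level in the gripper in front of hook1. In the side half its bottom is at (515,258). I'll check that against the projection before inserting.

```bash
python3 -c "
from h import *; import pickle
s=pickle.load(open('side.pkl','rb'));
x=np.array([.98,.199,0]);y=np.array([-.199,.98,0]);c=np.array([.4452,.3605,.184])
f=lambda p:(proj(s,p)-[200,80])*5+[400,0]
print('pred bottom near',f(c-.034*y),'left/right top',f(c-.034*x+[0,0,.07]),f(c+.034*x+[0,0,.07]))
print('hook1 tip/arm',f([.465,.416,.222]),f([.522,.429,.21]))"
```

```text
pred bottom near [526.5 260. ] left/right top [463.5 164.5] [550.5 150. ]
hook1 tip/arm [533. 161.] [605. 162.]
```

Emit:
{"name": "apply_moves", "arguments": {
  "plan": [
    [[0, 0, 0.001, 0.011, 0.01, 0.04, 1], [0, 0, 0.001, 0.011, 0.01, 0.04, 1], [0, 0, 0.001, 0.011, 0.01, 0.04, 1]]
  ]
}}

```text
clock: 4.85
tcp_pos: [0.4475, 0.366, 0.2127]
orientation: [-1.988, -2.432, 0.003]
contact_force: [-0.1, -0.4, -3.0]
grip_width: 0.0655
```

Emit:
{"name": "apply_moves", "arguments": {
  "plan": [
    [[0, 0, 0, 0, 0.03, 0, 1], [0, 0, 0, 0, 0.06, 0, 1], [0, 0, 0, 0, 0.09, 0, 1], [0, 0, 0, 0, 0.12, 0, 1], [0, 0, 0, 0, 0.15, 0, 1], [0, 0, 0, 0, 0.18, 0, 1], [0, 0, 0, 0, 0.21, 0, 1], [0, 0, 0, 0, 0.21, 0, 1], [0, 0, 0, 0, 0.21, 0, 1]]
  ]
}}

```text
clock: 5.6
tcp_pos: [0.531, 0.3837, 0.2135]
orientation: [-1.989, -2.432, -0.0]
contact_force: [-1.0, -0.3, -4.3]
grip_width: 0.0659
```

```bash
python3 -c "
from h import *
snap('side','s3.png'); snap('top','t3.png')
a=cv2.imread('pics/t3.png'); b=cv2.imread('pics/s3.png')
cv2.imwrite('pics/c5.png',np.hstack([cv2.resize(a[170:290,60:160],None,fx=4,fy=5,interpolation=2),cv2.resize(b[80:200,200:280],None,fx=5,fy=5,interpolation=2)]))
seg([(.5315,.3825,.197,101.5)])"
```

```text
t 5.7 now [0.5296 0.384  0.2135] a 101.5 w 0.0661 F [ 0.1  0.3 -3.3]
[-0.0, -0.0, 0.0, -0.005, 0.004, 0.041] rows>= 0.4
--
```

View pics/c5.png

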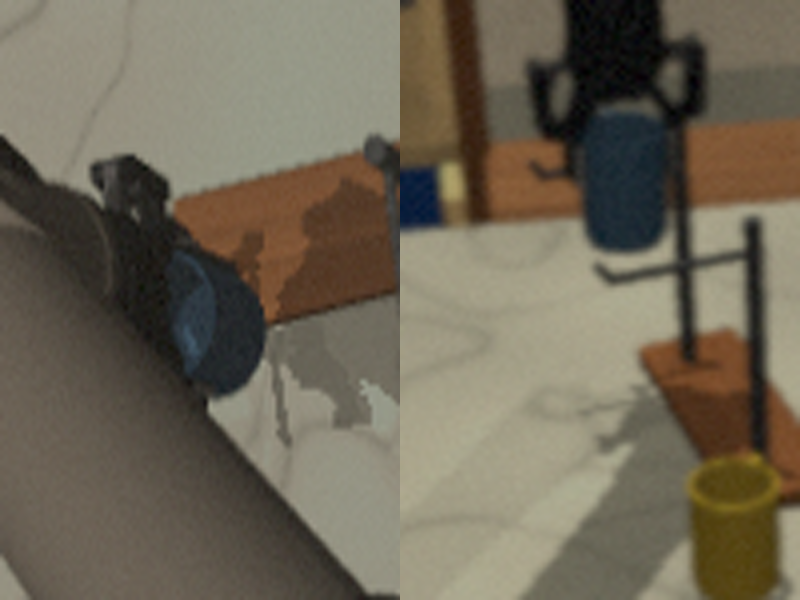

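No contact, and the hook1 tip shows beyond the mug at (540,170). I'll lower it until the handle touches the arm, which will prove it is threaded.

Emit:
{"name": "apply_moves", "arguments": {
  "plan": [
    [[0, 0, 0, -0.004, 0.004, 0.02, 1], [0, 0, 0, -0.004, 0.004, 0.04, 1], [0, 0, 0, -0.004, 0.004, 0.045, 1], [0, 0, 0, -0.004, 0.004, 0.05, 1], [0, 0, 0, -0.004, 0.004, 0.055, 1], [0, 0, 0, -0.004, 0.004, 0.06, 1], [0, 0, 0, -0.004, 0.004, 0.06, 1], [0, 0, 0, -0.004, 0.004, 0.06, 1]]
  ]
}}

```text
clock: 6.37
tcp_pos: [0.5318, 0.3829, 0.1897]
orientation: [1.987, 2.433, 0.0]
contact_force: [-2.0, -1.2, -0.4]
grip_width: 0.0658
```

Emit:
{"name": "apply_moves", "arguments": {
  "plan": [
    [[0, 0, 0, 0, 0, 0.006, 1], [0, 0, 0, 0, 0, 0.012, 1], [0, 0, 0, 0, 0, 0.012, 1], [0, 0, 0, 0, 0, 0.012, 1]]
  ]
}}

```text
clock: 6.7
tcp_pos: [0.5328, 0.3841, 0.1865]
orientation: [1.987, 2.433, 0.006]
contact_force: [-0.6, -1.1, 5.7]
grip_width: 0.0658
```

The contact force rose by about 9 N, so the handle rests on the hook. Releasing and retreating upward.

Emit:
{"name": "apply_moves", "arguments": {
  "plan": [
    [[0, 0, 0, 0, 0, -0.005, -1], [0, 0, 0, 0, 0, -0.005, -1], [0, 0, 0, 0, 0, -0.005, -1], [0, 0, 0, 0, 0, -0.005, -1], [0, 0, 0, 0, 0, -0.005, -1], [0, 0, 0, 0, 0, -0.005, -1], [0, 0, 0, 0, 0, -0.03, -1], [0, 0, 0, 0, 0, -0.08, -1], [0, 0, 0, 0, 0, -0.16, -1], [0, 0, 0, 0, 0, -0.25, -1], [0, 0, 0, 0, 0, -0.34, -1], [0, 0, 0, 0, 0, -0.34, -1]]
  ]
}}

```text
clock: 7.7
tcp_pos: [0.5337, 0.3858, 0.3298]
orientation: [1.986, 2.432, 0.02]
contact_force: [0.8, 0.5, 0.9]
grip_width: 0.0858
```

```bash
python3 -c "
from h import *
seg([(.575,.2,.32,80),(.585,.135,.2,66)],[(.585,.135,.045,66)])"
```

```text
t 7.7 now [0.5337 0.3858 0.3298] a 101.5 w 0.0858 F [0.8 0.5 0.9]
[0.003, -0.003, 0.12, -0.476, 0.008, 0.021] rows>= 4.6
[0.003, -0.003, 0.197, -0.642, -0.003, 0.32] rows>= 6.9
--
[0.0, 0.0, 0.0, 0.0, 0.0, 0.387] rows>= 3.7
--
```

Emit:
{"name": "apply_moves", "arguments": {
  "plan": [
    [[0, 0, 0.05, -0.2, 0, 0, -1], [0, 0, 0.1, -0.3, 0, 0, -1], [0, 0, 0.13, -0.4, 0, 0, -1], [0, 0, 0.16, -0.5, 0, 0, -1], [0, 0, 0.197, -0.6, 0, 0, -1], [0, 0, 0.197, -0.642, -0.003, 0, -1], [0, 0, 0.197, -0.642, -0.003, 0.1, -1], [0, 0, 0.197, -0.642, -0.003, 0.2, -1], [0, 0, 0.197, -0.642, -0.003, 0.32, -1], [0, 0, 0.197, -0.642, -0.003, 0.32, -1], [0, 0, 0.197, -0.642, -0.003, 0.32, -1]]
  ]
}}

```text
clock: 8.62
tcp_pos: [0.5803, 0.1305, 0.1906]
orientation: [-2.632, -1.712, 0.008]
contact_force: [-0.4, -1.2, 0.7]
grip_width: 0.0855
```

```bash
python3 -c "
from h import *
r.grab_frame('top'); 
snap('side','s4.png'); snap('top','t4.png')
a=cv2.imread('pics/t4.png'); b=cv2.imread('pics/s4.png')
cv2.imwrite('pics/c6.png',np.hstack([cv2.resize(a[150:270,70:240],None,fx=2.5,fy=5,interpolation=2)[:,:],cv2.resize(b[80:200,210:285],None,fx=5,fy=5,interpolation=2)]))
seg([(.585,.135,.045,66)])"
```

```text
t 8.8 now [0.5838 0.1322 0.1955] a 66.1 w 0.0857 F [ 0.5 -0.1  1.4]
[0.001, -0.001, 0.001, 0.007, -0.001, 0.376] rows>= 3.6
--
```

View pics/c6.png

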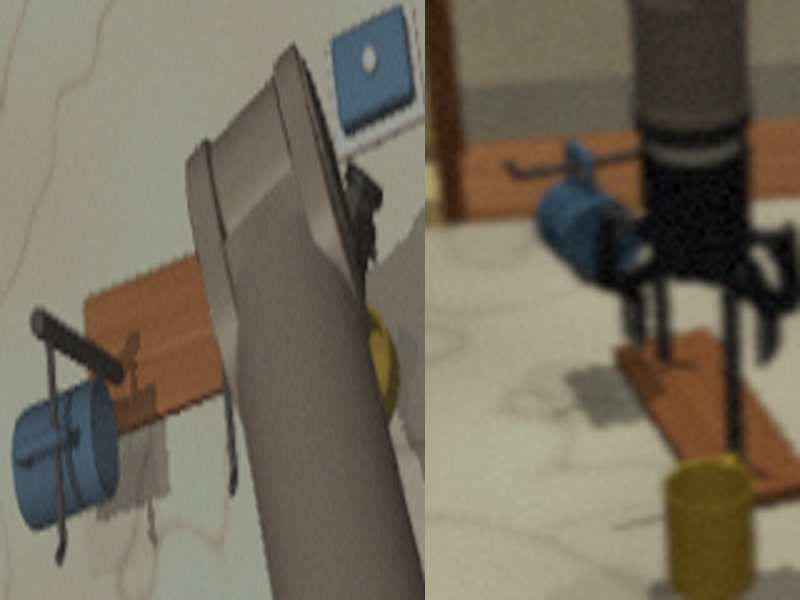

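Blue hangs on hook1 with its handle up (top half, about (65,450)). The gripper is over the yellow mug, so I'll descend and grip.

Emit:
{"name": "apply_moves", "arguments": {
  "plan": [
    [[0, 0, 0, 0.006, 0, 0.08, -1], [0, 0, 0, 0.007, 0, 0.14, -1], [0, 0, 0, 0.007, 0, 0.2, -1], [0, 0, 0, 0.007, 0, 0.26, -1], [0, 0, 0, 0.007, 0, 0.32, -1], [0, 0, 0, 0.007, 0, 0.378, -1], [0, 0, 0, 0.007, 0, 0.378, -1], [0, 0, 0, 0.007, 0, 0.378, 1], [0, 0, 0, 0.007, 0, 0.378, 1], [0, 0, 0, 0.007, 0, 0.378, 1], [0, 0, 0, 0.007, 0, 0.378, 1], [0, 0, 0, 0.007, 0, 0.378, 1]]
  ],
  "force": 50
}}

```text
clock: 9.77
tcp_pos: [0.5849, 0.1345, 0.044]
orientation: [2.632, 1.712, 0.007]
contact_force: [-0.9, 1.0, 7.5]
grip_width: 0.0653
```

```bash
python3 -c "
from h import *
r.grab_frame('top'); 
x=np.array([.98,.199]);y=np.array([-.199,.98]); post=np.array([.6185,.264])
h=post-.06*x; m=h-.0475*y; pre=m-.085*x; print(h,m,pre)
seg([(.585,.135,.21,66),(.475,.16,.213,90),(*pre,.213,101.5)])"
```

```text
[0.5597  0.25206] [0.5691525 0.20551  ] [0.4858525 0.188595 ]
t 9.8 now [0.5849 0.1345 0.044 ] a 66.1 w 0.0653 F [-1.6  0.8  7.2]
[0.001, -0.001, 0.0, 0.002, 0.001, -0.415] rows>= 4.0
[0.001, -0.001, -0.133, -0.052, -0.276, -0.424] rows>= 4.9
[0.001, -0.001, -0.197, 0.024, -0.28, -0.423] rows>= 4.9
--
```

```bash
python3 -c "
from h import *
seg([(.585,.135,.21,66),(.46,.125,.213,66),(.46,.14,.213,101.5),(.486,.1885,.213,101.5)])"
```

```text
t 9.8 now [0.5849 0.1345 0.044 ] a 66.1 w 0.0653 F [-1.6  0.8  7.2]
[0.001, -0.001, 0.0, 0.002, 0.001, -0.415] rows>= 4.0
[0.001, -0.001, 0.0, -0.147, -0.274, -0.424] rows>= 5.0
[0.001, -0.001, -0.197, -0.113, -0.29, -0.424] rows>= 5.0
[0.001, -0.001, -0.197, 0.024, -0.279, -0.423] rows>= 4.9
--
```

Emit:
{"name": "apply_moves", "arguments": {
  "plan": [
    [[0, 0, 0, 0, 0, -0.1, 1], [0, 0, 0, 0, 0, -0.2, 1], [0, 0, 0, 0, 0, -0.3, 1], [0, 0, 0, 0, 0, -0.415, 1], [0, 0, 0, -0.05, -0.09, -0.424, 1], [0, 0, 0, -0.1, -0.18, -0.424, 1], [0, 0, 0, -0.147, -0.274, -0.424, 1], [0, 0, -0.05, -0.14, -0.28, -0.424, 1], [0, 0, -0.09, -0.13, -0.285, -0.424, 1], [0, 0, -0.13, -0.12, -0.29, -0.424, 1], [0, 0, -0.17, -0.113, -0.29, -0.424, 1], [0, 0, -0.197, -0.113, -0.29, -0.424, 1]]
  ]
}}

```text
clock: 10.82
tcp_pos: [0.459, 0.1398, 0.212]
orientation: [1.977, 2.439, 0.002]
contact_force: [0.1, -1.1, -3.6]
grip_width: 0.0656
```

```bash
python3 -c "
from h import *
r.grab_frame('top'); r.grab_frame('top')
seg([(.486,.1885,.213,101.5),(.569,.2055,.213,101.5)])"
```

```text
t 10.9 now [0.4589 0.1392 0.2117] a 101.6 w 0.0656 F [-0.3  0.2 -3.1]
[0.0, 0.0, 0.001, 0.107, 0.091, -0.003] rows>= 1.3
[0.0, 0.0, 0.001, 0.107, 0.303, -0.003] rows>= 3.1
--
```

Emit:
{"name": "apply_moves", "arguments": {
  "plan": [
    [[0, 0, 0, 0.05, 0.05, -0.003, 1], [0, 0, 0, 0.107, 0.091, -0.003, 1], [0, 0, 0, 0.107, 0.091, -0.003, 1], [0, 0, 0, 0.107, 0.12, -0.003, 1], [0, 0, 0, 0.107, 0.15, -0.003, 1], [0, 0, 0, 0.107, 0.18, -0.003, 1], [0, 0, 0, 0.107, 0.21, -0.003, 1], [0, 0, 0, 0.107, 0.24, -0.003, 1], [0, 0, 0, 0.107, 0.27, -0.003, 1], [0, 0, 0, 0.107, 0.303, -0.003, 1], [0, 0, 0, 0.107, 0.303, -0.003, 1], [0, 0, 0, 0.107, 0.303, -0.003, 1]]
  ]
}}

```text
clock: 11.92
tcp_pos: [0.5695, 0.2043, 0.2118]
orientation: [1.991, 2.43, -0.001]
contact_force: [-0.3, -0.3, -2.2]
grip_width: 0.0654
```

Emit:
{"name": "apply_moves", "arguments": {
  "plan": [
    [[0, 0, 0, 0, 0, 0.015, 1], [0, 0, 0, 0, 0, 0.03, 1], [0, 0, 0, 0, 0, 0.045, 1], [0, 0, 0, 0, 0, 0.055, 1], [0, 0, 0, 0, 0, 0.06, 1], [0, 0, 0, 0, 0, 0.063, 1], [0, 0, 0, 0, 0, 0.063, 1], [0, 0, 0, 0, 0, 0.063, 1]]
  ]
}}

```text
clock: 12.58
tcp_pos: [0.5686, 0.2051, 0.1879]
orientation: [1.987, 2.433, -0.001]
contact_force: [-3.4, -3.5, 6.3]
grip_width: 0.0655
```

Contact again at the expected height, so I'll release.

Emit:
{"name": "apply_moves", "arguments": {
  "plan": [
    [[0, 0, 0, 0, 0, -0.007, -1], [0, 0, 0, 0, 0, -0.007, -1], [0, 0, 0, 0, 0, -0.007, -1], [0, 0, 0, 0, 0, -0.007, -1], [0, 0, 0, 0, 0, -0.007, -1], [0, 0, 0, 0, 0, -0.007, -1], [0, 0, 0, 0, 0, -0.03, -1], [0, 0, 0, 0, 0, -0.08, -1], [0, 0, 0, 0, 0, -0.16, -1], [0, 0, 0, 0, 0, -0.25, -1], [0, 0, 0, 0, 0, -0.3, -1], [0, 0, 0, 0, 0, -0.3, -1]]
  ]
}}

```text
clock: 13.58
tcp_pos: [0.5711, 0.2072, 0.3133]
orientation: [1.984, 2.43, 0.013]
contact_force: [0.9, -0.2, 0.2]
grip_width: 0.0856
```

```bash
python3 -c "
from h import *
seg([(.5,-.1,.25,20)])"
```

```text
t 13.6 now [0.5711 0.2072 0.3133] a 101.5 w 0.0856 F [ 0.9 -0.2  0.2]
[0.002, -0.003, 0.453, -0.717, -0.329, 0.154] rows>= 11.4
--
```

```bash
python3 -c "
from h import *
seg([(.6,-.15,.3,60)],[(.32,-.5,.25,60)])"
```

```text
t 13.6 now [0.5711 0.2072 0.3133] a 101.5 w 0.0856 F [ 0.9 -0.2  0.2]
[0.003, -0.002, 0.231, -0.889, -0.108, 0.03] rows>= 8.6
--
[0.0, 0.0, 0.0, -1.108, -0.169, 0.125] rows>= 10.8
--
```

Emit:
{"name": "apply_moves", "arguments": {
  "plan": [
    [[0, 0, 0.23, -0.889, -0.108, 0.03, 0], [0, 0, 0.23, -0.889, -0.108, 0.03, 0], [0, 0, 0.23, -0.889, -0.108, 0.03, 0], [0, 0, 0.23, -0.889, -0.108, 0.03, 0], [0, 0, 0.23, -0.889, -0.108, 0.03, 0], [0, 0, 0.23, -0.889, -0.108, 0.03, 0], [0, 0, 0.23, -0.889, -0.108, 0.03, 0], [0, 0, 0.23, -0.889, -0.108, 0.03, 0], [0, 0, 0.23, -0.889, -0.108, 0.03, 0], [0, 0, 0.23, -0.889, -0.108, 0.03, 0]]
  ]
}}

```text
clock: 14.42
tcp_pos: [0.5967, -0.1603, 0.2941]
orientation: [2.725, 1.559, -0.005]
contact_force: [0.6, -1.0, -0.4]
grip_width: 0.0425
```

Emit:
{"name": "apply_moves", "arguments": {
  "plan": [
    [[0, 0, 0, -0.98, -0.15, 0.12, 0], [0, 0, 0, -0.98, -0.15, 0.12, 0], [0, 0, 0, -0.98, -0.15, 0.12, 0], [0, 0, 0, -0.98, -0.15, 0.12, 0], [0, 0, 0, -0.98, -0.15, 0.12, 0], [0, 0, 0, -0.98, -0.15, 0.12, 0], [0, 0, 0, -0.98, -0.15, 0.12, 0], [0, 0, 0, -0.98, -0.15, 0.12, 0], [0, 0, 0, -0.98, -0.15, 0.12, 0], [0, 0, 0, -0.98, -0.15, 0.12, 0], [0, 0, 0, -0.98, -0.15, 0.12, 0]]
  ]
}}

```text
clock: 15.33
tcp_pos: [0.3448, -0.4663, 0.2459]
orientation: [-2.725, -1.561, 0.005]
contact_force: [-1.5, -0.3, -0.3]
grip_width: 0.0429
```

```bash
python3 -c "
from h import *
snap('side','s5.png'); snap('top','t5.png')
a=cv2.imread('pics/t5.png'); b=cv2.imread('pics/s5.png')
cv2.imwrite('pics/c7.png',cv2.resize(a[170:320,80:280],None,fx=4,fy=4,interpolation=2))
cv2.imwrite('pics/c8.png',cv2.resize(a[185:325,240:420],None,fx=4.4,fy=4.28,interpolation=2))
seg([(.484,-.245,.1,90)])"
```

```text
t 15.4 now [ 0.35   -0.4617  0.2466] a 60.0 w 0.0427 F [ 0.9  0.8 -0.8]
[-0.0, -0.0, -0.167, 0.636, 0.02, 0.367] rows>= 7.0
--
```

View pics/c7.png

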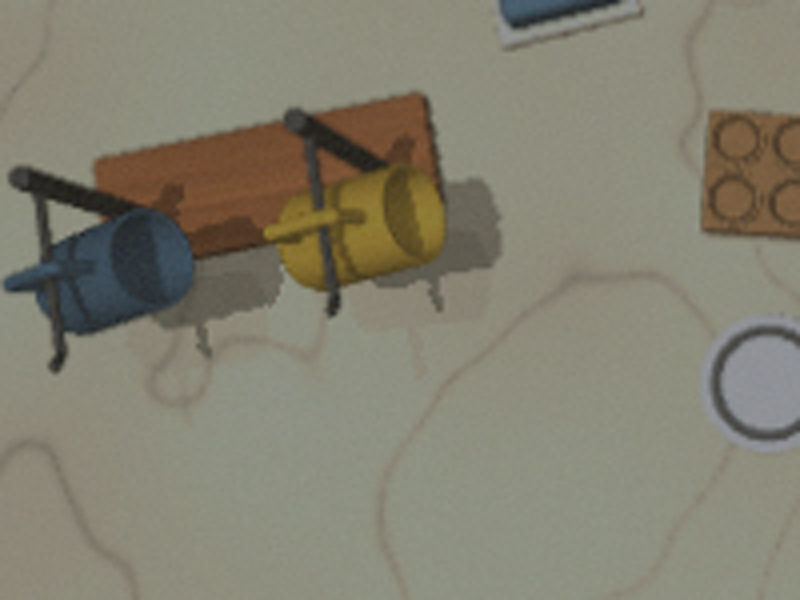

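View pics/c8.png

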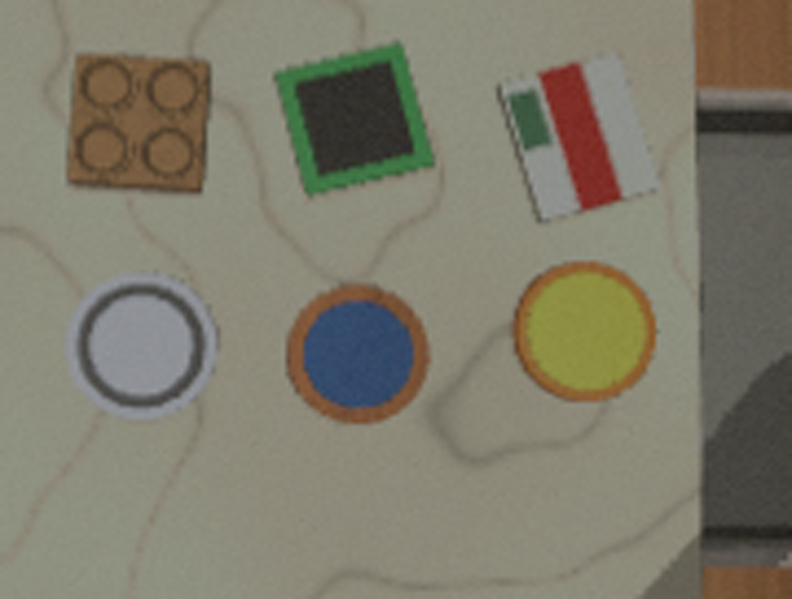

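Both mugs hang by their handles, at (340,230) and (110,265) in the first crop. In the second, the centres are egg box (139,123), punnet (355,118), carton (578,137), tin (142,345), cheese box (358,353) and lid (585,331). The bin spans rows 95–562.

```bash
python3 -c "
from h import *; import pickle
t=pickle.load(open('top.pkl','rb'))
T=lambda x,y,z: onz(t,240+x/4.4-.4,185+y/4.28-.4,z)
for n,x,y,z in(('egg',139,123,.03),('pun',355,118,.028),('carton',578,137,.016),('pie',142,345,.021),('cheese',358,353,.028),('lid',585,331,.014),('bin+x',760,97,-.045),('bin-x',760,560,-.045),('edge',700,300,0)): print(n,T(x,y,z))
"
```

```text
egg [ 0.6199 -0.0212  0.03  ]
pun [ 0.6263 -0.1645  0.028 ]
carton [ 0.6175 -0.3161  0.016 ]
pie [ 0.4698 -0.0262  0.021 ]
cheese [ 0.4667 -0.1676  0.028 ]
lid [ 0.484 -0.32   0.014]
bin+x [ 0.658  -0.4602 -0.045 ]
bin-x [ 0.3248 -0.4542 -0.045 ]
edge [ 0.5069 -0.4017  0.    ]
```

```bash
python3 -c "
from h import *
seg([(.484,-.243,.2,90),(.484,-.243,.06,90)],[(.484,-.243,.002,90),(.484,-.43,.002,90)])"
```

```text
t 15.4 now [ 0.35   -0.4617  0.2466] a 60.0 w 0.0427 F [ 0.9  0.8 -0.8]
[-0.0, -0.0, -0.167, 0.641, 0.017, 0.117] rows>= 6.3
[-0.0, -0.0, -0.167, 0.641, 0.017, 0.467] rows>= 7.6
--
[0.0, 0.0, 0.0, 0.0, 0.0, 0.145] rows>= 1.4
[0.0, 0.0, 0.0, -0.467, 0.0, 0.145] rows>= 4.7
--
```

Emit:
{"name": "apply_moves", "arguments": {
  "plan": [
    [[0, 0, -0.167, 0.641, 0.017, 0.117, 0], [0, 0, -0.167, 0.641, 0.017, 0.117, 0], [0, 0, -0.167, 0.641, 0.017, 0.117, 0], [0, 0, -0.167, 0.641, 0.017, 0.117, 0], [0, 0, -0.167, 0.641, 0.017, 0.117, 0], [0, 0, -0.167, 0.641, 0.017, 0.117, 0], [0, 0, -0.167, 0.641, 0.017, 0.117, 0], [0, 0, -0.167, 0.641, 0.017, 0.3, 0], [0, 0, -0.167, 0.641, 0.017, 0.38, 0], [0, 0, -0.167, 0.641, 0.017, 0.467, 0], [0, 0, -0.167, 0.641, 0.017, 0.467, 0], [0, 0, -0.167, 0.641, 0.017, 0.467, 0]]
  ]
}}

```text
clock: 16.43
tcp_pos: [0.482, -0.2393, 0.0565]
orientation: [-2.209, -2.224, 0.002]
contact_force: [-0.6, 0.6, 1.2]
grip_width: 0.0428
```

```bash
python3 -c "
from h import *
r.grab_frame('top');r.grab_frame('top')
seg([(.484,-.243,.002,90),(.484,-.42,.002,90)])"
```

```text
t 16.5 now [ 0.4851 -0.2411  0.0606] a 90.3 w 0.0427 F [-0.3 -1.2  0.4]
[0.0, -0.0, 0.002, -0.005, -0.003, 0.147] rows>= 1.4
[0.0, -0.0, 0.002, -0.447, -0.005, 0.146] rows>= 4.5
--
```

Emit:
{"name": "apply_moves", "arguments": {
  "plan": [
    [[0, 0, 0, -0.005, 0, 0.08, 0], [0, 0, 0, -0.005, 0, 0.147, 0], [0, 0, 0, -0.005, 0, 0.147, 0], [0, 0, 0, -0.05, 0, 0.147, 0], [0, 0, 0, -0.1, 0, 0.147, 0], [0, 0, 0, -0.15, 0, 0.147, 0], [0, 0, 0, -0.2, 0, 0.147, 0], [0, 0, 0, -0.25, 0, 0.147, 0], [0, 0, 0, -0.3, 0, 0.147, 0], [0, 0, 0, -0.35, 0, 0.147, 0], [0, 0, 0, -0.4, 0, 0.147, 0], [0, 0, 0, -0.447, 0, 0.147, 0]]
  ]
}}

```text
clock: 17.53
tcp_pos: [0.4865, -0.4235, 0.0051]
orientation: [2.215, 2.222, 0.002]
contact_force: [0.0, -0.2, 0.0]
grip_width: 0.0423
```

```bash
python3 -c "
from h import *
r.grab_frame('top');r.grab_frame('top');
snap('side','s6.png'); snap('top','t6.png')
seg([(.484,-.41,.1,90)])
a=cv2.imread('pics/t6.png'); b=cv2.imread('pics/s6.png')
cv2.imwrite('pics/c9.png',np.hstack([cv2.resize(a[180:330,300:500],None,fx=2,fy=4,interpolation=2),cv2.resize(b[180:420,180:380],None,fx=2,fy=2.5,interpolation=2)]))
"
```

```text
t 17.7 now [ 0.486  -0.4222  0.0039] a 90.1 w 0.0428 F [ 0.   1.  -0.1]
[0.001, 0.0, 0.001, 0.03, -0.004, -0.24] rows>= 2.3
--
```

View pics/c9.png

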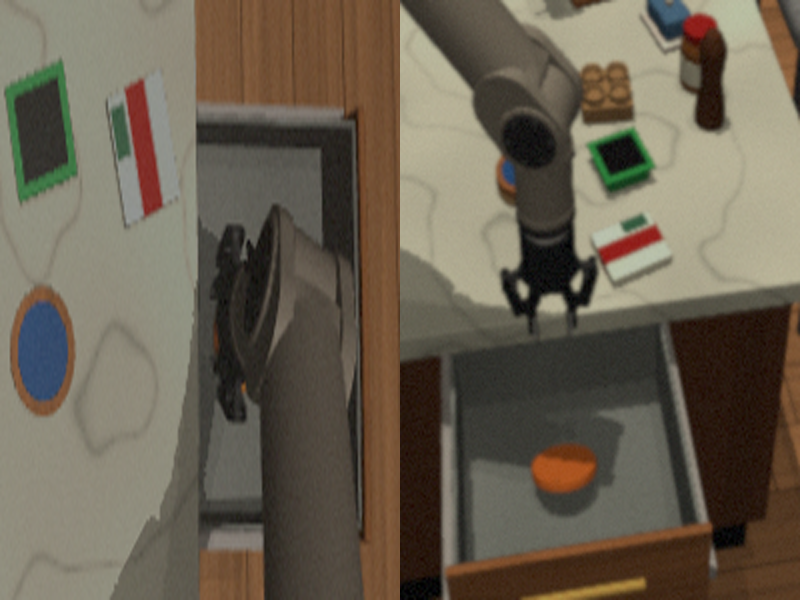

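The lid has dropped into the bin (side half, (565,468)), so this push works. Next is the carton: first pull it in toward -x with the fence, then push it off.

```bash
python3 -c "
from h import *
seg([(.6,-.38,.1,70),(.71,-.316,.1,5)],[(.71,-.316,.002,0),(.595,-.316,.002,0)])"
```

```text
t 17.7 now [ 0.486  -0.4222  0.0039] a 90.1 w 0.0428 F [ 0.   1.  -0.1]
[0.001, 0.0, 0.112, 0.104, 0.286, -0.24] rows>= 3.7
[0.001, -0.0, 0.473, 0.264, 0.561, -0.239] rows>= 11.9
--
[0.0, 0.0, 0.028, 0.0, 0.0, 0.245] rows>= 2.4
[0.0, 0.0, 0.028, -0.286, -0.025, 0.245] rows>= 3.6
--
```

Emit:
{"name": "apply_moves", "arguments": {
  "plan": [
    [[0, 0, 0, 0, 0, -0.1, 0], [0, 0, 0.05, 0.05, 0.1, -0.24, 0], [0, 0, 0.473, 0.26, 0.56, -0.24, 0], [0, 0, 0.473, 0.26, 0.56, -0.24, 0], [0, 0, 0.473, 0.26, 0.56, -0.24, 0], [0, 0, 0.473, 0.26, 0.56, -0.24, 0], [0, 0, 0.473, 0.26, 0.56, -0.24, 0], [0, 0, 0.473, 0.26, 0.56, -0.24, 0], [0, 0, 0.473, 0.26, 0.56, -0.24, 0], [0, 0, 0.473, 0.26, 0.56, -0.24, 0], [0, 0, 0.473, 0.26, 0.56, -0.24, 0], [0, 0, 0.473, 0.26, 0.56, -0.24, 0]]
  ]
}}

```text
clock: 18.73
tcp_pos: [0.7091, -0.3139, 0.0987]
orientation: [-3.125, -0.307, -0.002]
contact_force: [0.3, 0.1, -0.7]
grip_width: 0.0433
```

```bash
python3 -c "
from h import *
r.grab_frame('top');r.grab_frame('top')
seg([(.71,-.316,.1,0),(.71,-.316,.002,0),(.595,-.316,.002,0),(.62,-.316,.1,0)])"
```

```text
t 18.8 now [ 0.7091 -0.3141  0.0986] a 11.5 w 0.0429 F [-0.7 -0.1  0.2]
[-0.0, -0.0, 0.064, 0.001, 0.005, -0.003] rows>= 1.6
[-0.0, -0.0, 0.064, 0.001, 0.005, 0.242] rows>= 2.3
[-0.0, -0.0, 0.064, -0.281, -0.052, 0.241] rows>= 3.6
[-0.0, -0.0, 0.064, -0.219, -0.04, -0.004] rows>= 2.1
--
```

Emit:
{"name": "apply_moves", "arguments": {
  "plan": [
    [[0, 0, 0.064, 0, 0.005, 0.08, 0], [0, 0, 0.064, 0, 0.005, 0.16, 0], [0, 0, 0.064, 0, 0.005, 0.241, 0], [0, 0, 0.064, 0, 0.005, 0.241, 0], [0, 0, 0.064, -0.04, -0.005, 0.241, 0], [0, 0, 0.064, -0.08, -0.013, 0.241, 0], [0, 0, 0.064, -0.12, -0.02, 0.241, 0], [0, 0, 0.064, -0.16, -0.03, 0.241, 0], [0, 0, 0.064, -0.2, -0.036, 0.241, 0], [0, 0, 0.064, -0.24, -0.044, 0.241, 0], [0, 0, 0.064, -0.281, -0.052, 0.241, 0], [0, 0, 0.064, -0.281, -0.052, 0.241, 0]]
  ]
}}

```text
clock: 19.83
tcp_pos: [0.5906, -0.3183, 0.0015]
orientation: [-3.14, -0.002, 0.005]
contact_force: [-0.9, 0.1, -1.0]
grip_width: 0.0428
```

```bash
python3 -c "
from h import *
seg([(.62,-.316,.1,0),(.54,-.24,.1,90)],[(.54,-.24,.002,90),(.53,-.43,.002,90)])"
```

```text
t 19.8 now [ 0.5906 -0.3183  0.0015] a 0.1 w 0.0428 F [-0.9  0.1 -1. ]
[-0.0, 0.001, 0.0, 0.073, -0.006, -0.247] rows>= 2.5
[-0.001, 0.0, -0.5, -0.127, -0.196, -0.246] rows>= 12.6
--
[0.0, 0.0, 0.0, 0.0, 0.0, 0.245] rows>= 2.4
[0.0, 0.0, 0.0, -0.475, -0.025, 0.245] rows>= 5.1
--
```

Emit:
{"name": "apply_moves", "arguments": {
  "plan": [
    [[0, 0, 0, 0.03, 0, -0.05, 0], [0, 0, 0, 0.05, 0, -0.15, 0], [0, 0, -0.05, 0.05, 0, -0.247, 0], [0, 0, -0.5, -0.13, -0.196, -0.246, 0], [0, 0, -0.5, -0.13, -0.196, -0.246, 0], [0, 0, -0.5, -0.13, -0.196, -0.246, 0], [0, 0, -0.5, -0.13, -0.196, -0.246, 0], [0, 0, -0.5, -0.13, -0.196, -0.246, 0], [0, 0, -0.5, -0.13, -0.196, -0.246, 0], [0, 0, -0.5, -0.13, -0.196, -0.246, 0], [0, 0, -0.5, -0.13, -0.196, -0.246, 0], [0, 0, -0.5, -0.13, -0.196, -0.246, 0]]
  ]
}}

```text
clock: 20.83
tcp_pos: [0.5434, -0.2392, 0.1004]
orientation: [2.539, 1.849, 0.002]
contact_force: [0.1, 0.0, -0.3]
grip_width: 0.0426
```

Emit:
{"name": "apply_moves", "arguments": {
  "plan": [
    [[0, 0, -0.08, 0, 0, 0, 0], [0, 0, -0.08, 0, 0, 0, 0], [0, 0, -0.08, 0, 0, 0, 0]]
  ]
}}

```text
clock: 21.08
tcp_pos: [0.5432, -0.2395, 0.1002]
orientation: [2.29, 2.15, 0.002]
contact_force: [-0.1, 0.6, 0.3]
grip_width: 0.0423
```

```bash
cat >> h.py <<'E'
ROI={'red':(((0,10),(170,180)),.016),'blue':(((105,125),),.028),'green':(((50,75),),.028),'brown':(((8,18),),.035)}
def blobs(cam,names=('red','blue','green','brown'),xr=(.35,.74),yr=(-.41,.1)):
    f=snap(cam,cam+'_last.png'); im=f['pixels']; h=cv2.cvtColor(im,cv2.COLOR_BGR2HSV)
    for n in names:
        rg,z=ROI[n]; m=np.zeros(im.shape[:2],np.uint8)
        for lo,hi in rg: m|=cv2.inRange(h,(lo,90,40),(hi,255,255))
        k,l,s,c=cv2.connectedComponentsWithStats(m)
        for i in range(1,k):
            p=onz(f,*c[i],z)
            if s[i,4]>60 and xr[0]<p[0]<xr[1] and yr[0]<p[1]<yr[1]:
                x,y,w,hh=s[i,:4]; q=[onz(f,x+a*w,y+b*hh,z)[:2] for a,b in((0,.5),(1,.5),(.5,0),(.5,1))]
                print(cam,n,p[:2],'area',s[i,4],'x',np.sort([q[2][0],q[3][0]]),'y',np.sort([q[0][1],q[1][1]]))
E
python3 -c "
from h import *
blobs('top');blobs('side')
seg([(.54,-.242,.1,90),(.54,-.242,.002,90),(.53,-.43,.002,90)])"
```

```text
top blue [ 0.4657 -0.1675] area 465 x [0.4299 0.4986] y [-0.2052 -0.1332]
top green [ 0.6241 -0.1647] area 343 x [0.5739 0.6744] y [-0.2165 -0.114 ]
top brown [ 0.6191 -0.0209] area 907 x [0.5706 0.6645] y [-0.0673  0.0257]
top brown [ 0.4648 -0.166 ] area 297 x [0.4186 0.5097] y [-0.2159 -0.1214]
side red [ 0.5287 -0.3008] area 223 x [0.5274 0.5328] y [-0.3112 -0.2952]
side blue [ 0.4657 -0.1657] area 215 x [0.4651 0.47  ] y [-0.1734 -0.1632]
side green [ 0.6283 -0.182 ] area 294 x [0.6219 0.6413] y [-0.1819 -0.1667]
side brown [ 0.6419 -0.0312] area 230 x [0.6258 0.645 ] y [-0.0448 -0.0349]
side brown [ 0.4656 -0.1995] area 283 x [0.4618 0.471 ] y [-0.1974 -0.1834]
t 21.2 now [ 0.5429 -0.2396  0.0999] a 85.8 w 0.0427 F [ 0.  -0.7 -0.3]
[0.0, -0.0, -0.023, -0.006, -0.007, -0.0] rows>= 0.6
[0.0, -0.0, -0.023, -0.007, -0.007, 0.245] rows>= 2.3
[0.0, -0.0, -0.023, -0.477, 0.002, 0.245] rows>= 5.1
--
```

Emit:
{"name": "apply_moves", "arguments": {
  "plan": [
    [[0, 0, -0.023, 0.02, -0.02, 0.08, 0], [0, 0, -0.023, 0.02, -0.02, 0.16, 0], [0, 0, -0.023, 0.02, -0.02, 0.245, 0], [0, 0, -0.023, -0.03, -0.02, 0.245, 0], [0, 0, -0.023, -0.08, -0.02, 0.245, 0], [0, 0, -0.023, -0.13, -0.02, 0.245, 0], [0, 0, -0.023, -0.18, -0.02, 0.245, 0], [0, 0, -0.023, -0.24, -0.02, 0.245, 0], [0, 0, -0.023, -0.3, -0.02, 0.245, 0], [0, 0, -0.023, -0.36, -0.02, 0.245, 0], [0, 0, -0.023, -0.42, -0.02, 0.245, 0], [0, 0, -0.023, -0.48, -0.02, 0.245, 0]]
  ]
}}

```text
clock: 22.18
tcp_pos: [0.5209, -0.432, 0.0017]
orientation: [2.222, 2.22, 0.0]
contact_force: [-0.1, -0.5, -0.2]
grip_width: 0.0426
```

```bash
python3 -c "
from h import *
for _ in range(4): r.grab_frame('top')
blobs('side',xr=(.3,.8),yr=(-.8,.1)); blobs('top',yr=(-.8,.1))
seg([(.53,-.43,.12,90),(.467,-.098,.12,90)])"
```

```text
side red [ 0.6754 -0.6009] area 88 x [0.6699 0.6882] y [-0.6019 -0.5978]
side red [ 0.5109 -0.6106] area 79 x [0.523  0.5278] y [-0.6258 -0.6141]
side blue [ 0.4634 -0.1674] area 191 x [0.4651 0.47  ] y [-0.1734 -0.1632]
side green [ 0.6322 -0.1844] area 269 x [0.6267 0.6463] y [-0.1819 -0.1682]
side brown [ 0.6427 -0.0418] area 236 x [0.6341 0.6539] y [-0.0448 -0.0377]
side brown [ 0.4554 -0.2067] area 214 x [0.4572 0.4661] y [-0.1959 -0.1834]
side brown [ 0.4777 -0.6568] area 708 x [0.4777 0.4873] y [-0.6603 -0.6479]
top blue [ 0.4657 -0.1674] area 465 x [0.4299 0.4986] y [-0.2052 -0.1332]
top green [ 0.6243 -0.1647] area 340 x [0.5739 0.6744] y [-0.2165 -0.114 ]
top brown [ 0.6192 -0.0209] area 907 x [0.5706 0.6645] y [-0.0673  0.0228]
top brown [ 0.4649 -0.1659] area 296 x [0.4186 0.5097] y [-0.2159 -0.1214]
top brown [ 0.4606 -0.4549] area 221 x [0.4384 0.4903] y [-0.4934 -0.4162]
t 22.5 now [ 0.5213 -0.4293  0.0014] a 90.1 w 0.0429 F [ 1.2  0.3 -0.9]
[0.0, -0.0, 0.001, -0.001, 0.022, -0.297] rows>= 2.9
[0.0, -0.0, 0.001, 0.829, -0.134, -0.296] rows>= 8.5
--
```

Emit:
{"name": "apply_moves", "arguments": {
  "plan": [
    [[0, 0, 0, 0, 0, -0.1, 0], [0, 0, 0, 0, 0.01, -0.2, 0], [0, 0, 0, 0, 0.02, -0.297, 0], [0, 0, 0, 0.829, -0.134, -0.297, 0], [0, 0, 0, 0.829, -0.134, -0.297, 0], [0, 0, 0, 0.829, -0.134, -0.297, 0], [0, 0, 0, 0.829, -0.134, -0.297, 0], [0, 0, 0, 0.829, -0.134, -0.297, 0], [0, 0, 0, 0.829, -0.134, -0.297, 0], [0, 0, 0, 0.829, -0.134, -0.297, 0], [0, 0, 0, 0.829, -0.134, -0.297, 0], [0, 0, 0, 0.829, -0.134, -0.297, 0]]
  ]
}}

```text
clock: 23.48
tcp_pos: [0.4649, -0.0903, 0.1205]
orientation: [-2.206, -2.233, -0.002]
contact_force: [-0.4, 0.4, -0.4]
grip_width: 0.0428
```

Emit:
{"name": "apply_moves", "arguments": {
  "plan": [
    [[0, 0, 0, 0, 0, 0, 0], [0, 0, 0, 0, 0, 0, 0], [0, 0, 0, 0, 0, 0.05, 0], [0, 0, 0, 0, 0, 0.05, 0]]
  ]
}}

```text
clock: 23.82
tcp_pos: [0.4654, -0.101, 0.0982]
orientation: [-2.222, -2.218, 0.003]
contact_force: [-0.9, -0.4, -0.0]
grip_width: 0.0427
```

```bash
python3 -c "
from h import *
blobs('side',xr=(.3,.8),yr=(-.8,.1)); blobs('top',yr=(-.8,.1))
seg([(.467,-.098,.06,90),(.467,-.098,.002,90),(.467,-.2,.002,90)],[(.48,-.43,.002,90)])"
```

```text
side red [ 0.5256 -0.655 ] area 336 x [0.5238 0.5317] y [-0.6645 -0.6517]
side blue [ 0.4656 -0.1657] area 205 x [0.4651 0.47  ] y [-0.1734 -0.1632]
side green [ 0.6253 -0.1795] area 320 x [0.6165 0.6363] y [-0.1844 -0.1676]
side brown [ 0.6192 -0.0397] area 541 x [0.6116 0.6308] y [-0.0476 -0.0333]
side brown [ 0.4653 -0.201 ] area 279 x [0.4618 0.471 ] y [-0.1974 -0.1834]
side brown [ 0.4693 -0.6482] area 521 x [0.4718 0.4811] y [-0.6585 -0.6479]
top red [ 0.5294 -0.4955] area 239 x [0.4825 0.5744] y [-0.5231 -0.4711]
top green [ 0.6241 -0.1641] area 345 x [0.5739 0.6744] y [-0.2165 -0.114 ]
top brown [ 0.7105 -0.6282] area 65181 x [0.033  1.3489] y [-0.9113 -0.1981]
top brown [ 0.6191 -0.0211] area 910 x [0.5706 0.6645] y [-0.0673  0.0228]
top brown [ 0.4741 -0.4504] area 470 x [0.4384 0.5193] y [-0.4998 -0.4164]
top brown [ 0.4723 -0.2049] area 63 x [0.4389 0.5017] y [-0.2158 -0.1957]
t 23.9 now [ 0.4661 -0.1007  0.0997] a 89.9 w 0.0426 F [-0.6 -0.4  0.5]
[-0.001, -0.0, -0.0, 0.007, 0.002, 0.099] rows>= 1.0
[-0.001, -0.0, -0.0, 0.007, 0.003, 0.244] rows>= 2.3
[-0.001, -0.0, -0.0, -0.248, 0.003, 0.244] rows>= 3.3
--
[0.0, 0.0, 0.0, -0.575, 0.032, 0.0] rows>= 5.5
--
```

The carton is in the bin. Next is the cheese box.

Emit:
{"name": "apply_moves", "arguments": {
  "plan": [
    [[0, 0, 0, 0.005, 0.002, 0.08, 0], [0, 0, 0, 0.005, 0.002, 0.16, 0], [0, 0, 0, 0.005, 0.002, 0.244, 0], [0, 0, 0, 0.005, 0.002, 0.244, 0], [0, 0, 0, -0.04, 0.002, 0.244, 0], [0, 0, 0, -0.09, 0.004, 0.244, 0], [0, 0, 0, -0.14, 0.006, 0.244, 0], [0, 0, 0, -0.19, 0.008, 0.244, 0], [0, 0, 0, -0.24, 0.01, 0.244, 0], [0, 0, 0, -0.29, 0.012, 0.244, 0], [0, 0, 0, -0.34, 0.014, 0.244, 0], [0, 0, 0, -0.39, 0.016, 0.244, 0]]
  ]
}}

```text
clock: 24.92
tcp_pos: [0.4733, -0.2576, 0.0032]
orientation: [2.222, 2.22, -0.0]
contact_force: [1.0, -0.6, -0.2]
grip_width: 0.0426
```

Emit:
{"name": "apply_moves", "arguments": {
  "plan": [
    [[0, 0, 0, -0.04, 0, 0, 0], [0, 0, 0, -0.08, 0, 0, 0], [0, 0, 0, -0.12, 0, 0, 0], [0, 0, 0, -0.16, 0, 0, 0], [0, 0, 0, -0.2, 0, 0, 0], [0, 0, 0, -0.25, 0, 0, 0], [0, 0, 0, -0.3, 0, 0, 0], [0, 0, 0, -0.35, 0, 0, 0], [0, 0, 0, -0.41, 0, 0, 0], [0, 0, 0, -0.41, 0, 0, 0], [0, 0, 0, -0.43, 0, -0.1, 0], [0, 0, 0, -0.41, 0, -0.25, 0]]
  ]
}}

```text
clock: 25.92
tcp_pos: [0.4702, -0.4244, 0.0827]
orientation: [-2.222, -2.214, 0.002]
contact_force: [0.9, -1.3, 1.1]
grip_width: 0.0427
```

```bash
python3 -c "
from h import *
blobs('side',xr=(.3,.8),yr=(-.8,.1)); blobs('top',yr=(-.8,.1))
seg([(.47,-.16,.12,90),(.47,.045,.12,90)])
f=snap('top','t7.png')
g=cv2.medianBlur(cv2.cvtColor(f['pixels'],6),3)[220:320,220:330]
for c in cv2.HoughCircles(g,cv2.HOUGH_GRADIENT,1,20,param1=80,param2=14,minRadius=14,maxRadius=20)[0][:4]: print(c, onz(f,c[0]+220,c[1]+220,.021))
"
```

```text
side red [ 0.5257 -0.6547] area 336 x [0.5222 0.5305] y [-0.6659 -0.6527]
side blue [ 0.459  -0.5716] area 351 x [0.4582 0.4639] y [-0.5775 -0.5685]
side green [ 0.6257 -0.1795] area 324 x [0.6165 0.6363] y [-0.1844 -0.1676]
side brown [ 0.619  -0.0393] area 538 x [0.6116 0.6308] y [-0.0476 -0.0333]
side brown [ 0.6944 -0.4706] area 85 x [0.6945 0.7049] y [-0.489  -0.4736]
side brown [ 0.676 -0.527] area 89 x [0.6717 0.6873] y [-0.5329 -0.5225]
side brown [ 0.4651 -0.6127] area 867 x [0.4587 0.4758] y [-0.6186 -0.6035]
top blue [ 0.4525 -0.4107] area 141 x [0.4209 0.4815] y [-0.4269 -0.3973]
top green [ 0.6243 -0.1641] area 339 x [0.5739 0.6744] y [-0.2165 -0.114 ]
top brown [ 0.6193 -0.0211] area 909 x [0.5706 0.6645] y [-0.0673  0.0228]
top brown [ 0.4828 -0.4297] area 250 x [0.4411 0.5189] y [-0.455  -0.3929]
t 26.0 now [ 0.4771 -0.4248  0.0911] a 90.0 w 0.0429 F [ 0.8 -0.8  0.2]
[0.003, 0.002, -0.0, 0.662, -0.018, -0.077] rows>= 6.4
[0.003, 0.002, -0.0, 1.174, -0.018, -0.08] rows>= 11.3
--
[52.5 45.5 14.4] [ 0.469  -0.0281  0.021 ]
```

Emit:
{"name": "apply_moves", "arguments": {
  "plan": [
    [[0, 0, 0, 0, -0.02, -0.077, 0], [0, 0, 0, 0.98, -0.02, -0.08, 0], [0, 0, 0, 0.98, -0.02, -0.08, 0], [0, 0, 0, 0.98, -0.02, -0.08, 0], [0, 0, 0, 0.98, -0.02, -0.08, 0], [0, 0, 0, 0.98, -0.02, -0.08, 0], [0, 0, 0, 0.98, -0.02, -0.08, 0], [0, 0, 0, 0.98, -0.02, -0.08, 0], [0, 0, 0, 0.98, -0.02, -0.08, 0], [0, 0, 0, 0.98, -0.02, -0.08, 0], [0, 0, 0, 0.98, -0.02, -0.08, 0], [0, 0, 0, 0.98, -0.02, -0.08, 0]]
  ]
}}

```text
clock: 27.07
tcp_pos: [0.4645, -0.025, 0.1158]
orientation: [-2.211, -2.23, -0.002]
contact_force: [-0.1, -0.1, 0.1]
grip_width: 0.0428
```

```bash
python3 -c "
from h import *
r.grab_frame('top'); r.grab_frame('top')
seg([(.469,.05,.12,90),(.469,.05,.002,90)],[(.469,-.15,.002,90)],[(.475,-.43,.002,90)])"
```

```text
t 27.2 now [ 0.4645 -0.0299  0.1155] a 90.1 w 0.0431 F [ 0.3  0.3 -0. ]
[-0.0, 0.0, 0.001, 0.2, 0.012, -0.011] rows>= 1.9
[-0.0, 0.0, 0.001, 0.2, 0.012, 0.284] rows>= 3.3
--
[0.0, 0.0, 0.0, -0.5, 0.0, 0.0] rows>= 4.8
--
[0.0, 0.0, 0.0, -0.7, 0.015, 0.0] rows>= 6.7
--
```

Emit:
{"name": "apply_moves", "arguments": {
  "plan": [
    [[0, 0, 0, 0.1, 0.012, -0.01, 0], [0, 0, 0, 0.2, 0.012, -0.01, 0], [0, 0, 0, 0.2, 0.012, 0, 0], [0, 0, 0, 0.2, 0.012, 0.1, 0], [0, 0, 0, 0.2, 0.012, 0.2, 0], [0, 0, 0, 0.2, 0.012, 0.284, 0], [0, 0, 0, 0.2, 0.012, 0.284, 0]]
  ]
}}

```text
clock: 27.75
tcp_pos: [0.4709, 0.0484, -0.0003]
orientation: [2.222, 2.22, -0.001]
contact_force: [-0.5, 0.5, 1.2]
grip_width: 0.0427
```

Emit:
{"name": "apply_moves", "arguments": {
  "plan": [
    [[0, 0, 0, -0.04, 0, 0, 0], [0, 0, 0, -0.08, 0, 0, 0], [0, 0, 0, -0.13, 0, 0, 0], [0, 0, 0, -0.18, 0, 0, 0], [0, 0, 0, -0.23, 0, 0, 0], [0, 0, 0, -0.28, 0, 0, 0], [0, 0, 0, -0.33, 0, 0, 0], [0, 0, 0, -0.38, 0, 0, 0], [0, 0, 0, -0.43, 0, 0, 0], [0, 0, 0, -0.48, 0, 0, 0], [0, 0, 0, -0.53, 0, 0, 0], [0, 0, 0, -0.58, 0, 0, 0]]
  ]
}}

```text
clock: 28.75
tcp_pos: [0.4686, -0.1852, 0.0017]
orientation: [-2.223, -2.219, 0.002]
contact_force: [0.7, -0.1, -0.1]
grip_width: 0.0426
```

Emit:
{"name": "apply_moves", "arguments": {
  "plan": [
    [[0, 0, 0, -0.05, 0, 0, 0], [0, 0, 0, -0.1, 0, 0, 0], [0, 0, 0, -0.15, 0.002, 0, 0], [0, 0, 0, -0.2, 0.004, 0, 0], [0, 0, 0, -0.25, 0.006, 0, 0], [0, 0, 0, -0.3, 0.008, 0, 0], [0, 0, 0, -0.35, 0.01, 0, 0], [0, 0, 0, -0.4, 0.012, 0, 0], [0, 0, 0, -0.45, 0.014, 0, 0], [0, 0, 0, -0.5, 0.015, 0, 0], [0, 0, 0, -0.55, 0.015, 0, 0], [0, 0, 0, -0.61, 0.015, 0, 0]]
  ]
}}

```text
clock: 29.75
tcp_pos: [0.4739, -0.4281, 0.0014]
orientation: [-2.221, -2.219, 0.001]
contact_force: [0.3, 0.9, -0.8]
grip_width: 0.0428
```

```bash
python3 -c "
from h import *
for _ in range(3): r.grab_frame('top')
snap('side','s8.png');blobs('top',yr=(-.8,.1))
seg([(.475,-.43,.12,90)])
b=cv2.imread('pics/s8.png')
cv2.imwrite('pics/c10.png',cv2.resize(b[150:420,160:400],None,fx=2.2,fy=2.2,interpolation=2))
"
```

```text
top red [ 0.5523 -0.4824] area 113 x [0.5266 0.5742] y [-0.5022 -0.4656]
top green [ 0.6244 -0.1646] area 344 x [0.5739 0.6744] y [-0.2165 -0.114 ]
top brown [ 0.6192 -0.021 ] area 904 x [0.5706 0.6645] y [-0.0673  0.0228]
t 30.0 now [ 0.4746 -0.4265  0.0016] a 89.9 w 0.0429 F [ 0.6 -0.4 -0.5]
[-0.0, -0.0, -0.0, -0.008, 0.001, -0.296] rows>= 2.8
--
```

View pics/c10.png

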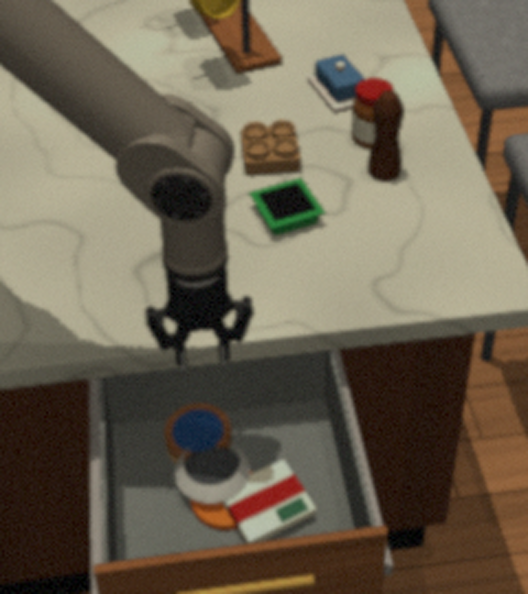

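The bin holds four: cheese box (198,430), tin (212,475), lid and carton. Left on the counter are the punnet (288,203) and egg box (270,147). Next is the punnet: -x push, then -y.

```bash
python3 -c "
from h import *
seg([(.475,-.43,.12,90),(.71,-.165,.12,0)],[(.71,-.165,.002,0),(.57,-.165,.002,0)],[(.6,-.165,.1,0),(.53,-.08,.1,90)])"
```

```text
t 30.0 now [ 0.4746 -0.4265  0.0016] a 89.9 w 0.0429 F [ 0.6 -0.4 -0.5]
[-0.0, -0.0, -0.0, -0.008, 0.001, -0.296] rows>= 2.8
[-0.001, 0.0, 0.5, 0.655, 0.587, -0.296] rows>= 12.6
--
[0.0, 0.0, 0.0, 0.0, 0.0, 0.295] rows>= 2.8
[0.0, 0.0, 0.0, -0.35, 0.0, 0.295] rows>= 4.4
--
[0.0, 0.0, 0.0, 0.075, 0.0, -0.245] rows>= 2.5
[0.0, 0.0, -0.5, -0.1, -0.212, -0.245] rows>= 12.6
--
```

Emit:
{"name": "apply_moves", "arguments": {
  "plan": [
    [[0, 0, 0, 0, 0, -0.1, 0], [0, 0, 0.02, 0, 0, -0.2, 0], [0, 0, 0.04, 0.05, 0.05, -0.296, 0], [0, 0, 0.48, 0.655, 0.587, -0.296, 0], [0, 0, 0.48, 0.655, 0.587, -0.296, 0], [0, 0, 0.48, 0.655, 0.587, -0.296, 0], [0, 0, 0.48, 0.655, 0.587, -0.296, 0], [0, 0, 0.48, 0.655, 0.587, -0.296, 0], [0, 0, 0.48, 0.655, 0.587, -0.296, 0], [0, 0, 0.48, 0.655, 0.587, -0.296, 0], [0, 0, 0.48, 0.655, 0.587, -0.296, 0], [0, 0, 0.48, 0.655, 0.587, -0.296, 0]]
  ]
}}

```text
clock: 31.0
tcp_pos: [0.715, -0.1511, 0.1206]
orientation: [-3.093, -0.511, -0.007]
contact_force: [0.1, 2.8, 0.3]
grip_width: 0.0428
```

Emit:
{"name": "apply_moves", "arguments": {
  "plan": [
    [[0, 0, 0.1, 0, 0, 0, 0], [0, 0, 0.1, 0, 0, 0, 0], [0, 0, 0.1, 0, 0, 0, 0], [0, 0, 0.1, 0, 0, 0, 0]]
  ]
}}

```text
clock: 31.33
tcp_pos: [0.71, -0.1625, 0.1201]
orientation: [-3.141, -0.01, 0.002]
contact_force: [-0.5, 0.2, -0.7]
grip_width: 0.0433
```

```bash
python3 -c "
from h import *
blobs('top',yr=(-.4,.1)); blobs('side',yr=(-.4,.1))
seg([(.71,-.165,.1,0),(.71,-.165,.002,0),(.57,-.165,.002,0)])"
```

```text
top green [ 0.6221 -0.1319] area 152 x [0.5734 0.6649] y [-0.155  -0.1141]
top brown [ 0.6193 -0.021 ] area 906 x [0.5706 0.6645] y [-0.0673  0.0228]
side green [ 0.6257 -0.1794] area 287 x [0.6172 0.6363] y [-0.1819 -0.1651]
side brown [ 0.6191 -0.0395] area 543 x [0.6116 0.6308] y [-0.0476 -0.0333]
t 31.4 now [ 0.7102 -0.163   0.1203] a 0.6 w 0.0425 F [0.8 0.3 0.1]
[-0.0, 0.0, 0.003, -0.0, 0.005, 0.051] rows>= 0.5
[-0.0, 0.0, 0.003, -0.0, 0.005, 0.296] rows>= 2.8
[-0.0, 0.0, 0.003, -0.35, 0.001, 0.296] rows>= 4.4
--
```

Emit:
{"name": "apply_moves", "arguments": {
  "plan": [
    [[0, 0, 0, 0, 0.005, 0.1, 0], [0, 0, 0, 0, 0.005, 0.2, 0], [0, 0, 0, 0, 0.005, 0.295, 0], [0, 0, 0, 0, 0.005, 0.295, 0], [0, 0, 0, -0.05, 0.005, 0.295, 0], [0, 0, 0, -0.1, 0.005, 0.295, 0], [0, 0, 0, -0.15, 0.005, 0.295, 0], [0, 0, 0, -0.2, 0.005, 0.295, 0], [0, 0, 0, -0.25, 0.005, 0.295, 0], [0, 0, 0, -0.3, 0.005, 0.295, 0], [0, 0, 0, -0.35, 0.005, 0.295, 0], [0, 0, 0, -0.35, 0.005, 0.295, 0]]
  ]
}}

```text
clock: 32.43
tcp_pos: [0.5658, -0.1672, 0.0022]
orientation: [-3.141, -0.012, 0.008]
contact_force: [-0.5, -0.6, -1.0]
grip_width: 0.0432
```

Emit:
{"name": "apply_moves", "arguments": {
  "plan": [
    [[0, 0, 0, 0.04, 0, -0.05, 0], [0, 0, 0, 0.06, 0, -0.15, 0], [0, 0, -0.05, 0.06, 0, -0.245, 0], [0, 0, -0.5, -0.1, -0.24, -0.25, 0], [0, 0, -0.5, -0.1, -0.24, -0.25, 0], [0, 0, -0.5, -0.1, -0.24, -0.25, 0], [0, 0, -0.5, -0.1, -0.24, -0.25, 0], [0, 0, -0.5, -0.1, -0.24, -0.25, 0], [0, 0, -0.5, -0.1, -0.24, -0.25, 0], [0, 0, -0.5, -0.1, -0.24, -0.25, 0], [0, 0, -0.5, -0.1, -0.24, -0.25, 0], [0, 0, -0.5, -0.1, -0.24, -0.25, 0]]
  ]
}}

```text
clock: 33.43
tcp_pos: [0.5305, -0.0708, 0.1031]
orientation: [2.533, 1.857, 0.001]
contact_force: [0.7, -0.2, 0.3]
grip_width: 0.043
```

Emit:
{"name": "apply_moves", "arguments": {
  "plan": [
    [[0, 0, -0.11, 0, 0, 0, 0], [0, 0, -0.11, 0, 0, 0, 0], [0, 0, -0.11, 0, 0, 0, 0], [0, 0, -0.11, 0, 0, 0, 0]]
  ]
}}

```text
clock: 33.77
tcp_pos: [0.5304, -0.071, 0.1029]
orientation: [2.181, 2.261, 0.001]
contact_force: [-0.0, 0.5, -0.4]
grip_width: 0.0426
```

```bash
python3 -c "
from h import *
blobs('top',yr=(-.4,.1)); blobs('side',yr=(-.4,.1))
seg([(.525,-.08,.1,90),(.525,-.08,.002,90),(.525,-.25,.002,90)])"
```

```text
top green [ 0.5229 -0.1898] area 105 x [0.4701 0.5509] y [-0.1992 -0.1703]
top brown [ 0.6344 -0.0114] area 501 x [0.5764 0.6645] y [-0.0672  0.0228]
side green [ 0.509  -0.1755] area 297 x [0.5045 0.516 ] y [-0.1748 -0.1605]
side brown [ 0.6194 -0.0393] area 540 x [0.6116 0.6308] y [-0.0476 -0.0333]
t 33.9 now [ 0.5303 -0.071   0.1028] a 91.7 w 0.0427 F [-1.   1.  -0.8]
[0.0, -0.0, 0.009, -0.022, -0.014, 0.007] rows>= 0.3
[0.0, -0.0, 0.009, -0.022, -0.014, 0.252] rows>= 2.4
[0.0, -0.0, 0.009, -0.447, -0.026, 0.252] rows>= 4.9
--
```

Emit:
{"name": "apply_moves", "arguments": {
  "plan": [
    [[0, 0, 0.009, -0.02, -0.045, 0, 0], [0, 0, 0.009, -0.02, -0.045, 0.08, 0], [0, 0, 0.009, -0.02, -0.045, 0.17, 0], [0, 0, 0.009, -0.02, -0.045, 0.252, 0], [0, 0, 0.009, -0.02, -0.045, 0.252, 0], [0, 0, 0.009, -0.07, -0.045, 0.252, 0], [0, 0, 0.009, -0.12, -0.045, 0.252, 0], [0, 0, 0.009, -0.17, -0.045, 0.252, 0], [0, 0, 0.009, -0.22, -0.045, 0.252, 0], [0, 0, 0.009, -0.27, -0.045, 0.252, 0], [0, 0, 0.009, -0.32, -0.045, 0.252, 0], [0, 0, 0.009, -0.37, -0.045, 0.252, 0]]
  ]
}}

```text
clock: 34.87
tcp_pos: [0.517, -0.2204, 0.0021]
orientation: [2.22, 2.223, -0.0]
contact_force: [-0.1, 0.7, 0.0]
grip_width: 0.043
```

Emit:
{"name": "apply_moves", "arguments": {
  "plan": [
    [[0, 0, 0, -0.05, 0, 0, 0], [0, 0, 0, -0.1, 0, 0, 0], [0, 0, 0, -0.15, 0, 0, 0], [0, 0, 0, -0.2, 0, 0, 0], [0, 0, 0, -0.25, 0, 0, 0], [0, 0, 0, -0.3, 0, 0, 0], [0, 0, 0, -0.35, 0, 0, 0], [0, 0, 0, -0.4, 0, 0, 0], [0, 0, 0, -0.45, 0, 0, 0], [0, 0, 0, -0.5, 0, 0, 0], [0, 0, 0, -0.53, 0, 0, 0], [0, 0, 0, -0.53, 0, 0, 0]]
  ]
}}

```text
clock: 35.87
tcp_pos: [0.5166, -0.4352, 0.0019]
orientation: [2.223, 2.218, -0.003]
contact_force: [-0.8, -0.4, 0.3]
grip_width: 0.0427
```

```bash
python3 -c "
from h import *
for _ in range(3): r.grab_frame('top')
blobs('top',yr=(-.7,.1)); blobs('side',yr=(-.8,.1))
seg([(.52,-.43,.12,90),(.7,-.12,.12,20)],[(.705,-.03,.1,0)],start=None)"
```

```text
top brown [ 0.6191 -0.021 ] area 904 x [0.5706 0.6645] y [-0.0673  0.0228]
side red [ 0.5265 -0.6493] area 323 x [0.523  0.5321] y [-0.6576 -0.6443]
side blue [ 0.4585 -0.5539] area 294 x [0.4573 0.4628] y [-0.5596 -0.5513]
side green [ 0.5537 -0.5424] area 429 x [0.5472 0.5631] y [-0.5499 -0.5376]
side brown [ 0.6382 -0.042 ] area 290 x [0.6283 0.6485] y [-0.0476 -0.0388]
side brown [ 0.6938 -0.5054] area 315 x [0.6783 0.7021] y [-0.519  -0.5048]
side brown [ 0.4558 -0.555 ] area 199 x [0.4561 0.4635] y [-0.5684 -0.5562]
side brown [ 0.6706 -0.595 ] area 149 x [0.6641 0.6829] y [-0.6067 -0.5976]
side brown [ 0.465  -0.6751] area 195 x [0.4635 0.4673] y [-0.6792 -0.6713]
t 36.1 now [ 0.5181 -0.4294  0.0019] a 90.3 w 0.0426 F [-0.7 -0.1 -0.2]
[0.0, -0.0, 0.002, -0.001, 0.005, -0.295] rows>= 2.8
[-0.0, -0.0, 0.391, 0.771, 0.459, -0.294] rows>= 9.8
--
[0.0, 0.0, 0.111, 0.089, -0.207, 0.05] rows>= 2.8
--
```

```bash
python3 -c "
from h import *
seg([(.52,-.43,.12,90),(.56,-.08,.12,73.4)],[(.645,.068,.12,73.4),(.645,.068,.002,73.4)],[(.57,-.183,.002,73.4)],[(.496,-.432,.002,73.4)])"
```

```text
t 36.1 now [ 0.5181 -0.4294  0.0019] a 90.3 w 0.0426 F [-0.7 -0.1 -0.2]
[0.0, -0.0, 0.002, -0.001, 0.005, -0.295] rows>= 2.8
[-0.0, -0.0, 0.094, 0.873, 0.11, -0.294] rows>= 8.9
--
[0.0, 0.0, 0.0, 0.415, 0.098, 0.0] rows>= 4.1
[0.0, 0.0, 0.0, 0.415, 0.098, 0.295] rows>= 5.0
--
[0.0, 0.0, 0.0, -0.655, -0.0, 0.0] rows>= 6.3
--
[0.0, 0.0, 0.0, -0.649, 0.001, 0.0] rows>= 6.2
--
```

Emit:
{"name": "apply_moves", "arguments": {
  "plan": [
    [[0, 0, 0, 0, 0, -0.1, 0], [0, 0, 0, 0, 0, -0.2, 0], [0, 0, 0, 0, 0, -0.295, 0], [0, 0, 0.094, 0.873, 0.11, -0.295, 0], [0, 0, 0.094, 0.873, 0.11, -0.295, 0], [0, 0, 0.094, 0.873, 0.11, -0.295, 0], [0, 0, 0.094, 0.873, 0.11, -0.295, 0], [0, 0, 0.094, 0.873, 0.11, -0.295, 0], [0, 0, 0.094, 0.873, 0.11, -0.295, 0], [0, 0, 0.094, 0.873, 0.11, -0.295, 0], [0, 0, 0.094, 0.873, 0.11, -0.295, 0], [0, 0, 0.094, 0.873, 0.11, -0.295, 0]]
  ]
}}

```text
clock: 37.12
tcp_pos: [0.5603, -0.0737, 0.1205]
orientation: [-2.511, -1.884, -0.004]
contact_force: [0.3, 0.8, 0.3]
grip_width: 0.0429
```

Emit:
{"name": "apply_moves", "arguments": {
  "plan": [
    [[0, 0, 0, 0.415, 0.098, 0, 0], [0, 0, 0, 0.415, 0.098, 0, 0], [0, 0, 0, 0.415, 0.098, 0, 0], [0, 0, 0, 0.415, 0.098, 0, 0], [0, 0, 0, 0.415, 0.098, 0, 0], [0, 0, 0, 0.415, 0.098, 0, 0]]
  ]
}}

```text
clock: 37.62
tcp_pos: [0.6454, 0.0714, 0.12]
orientation: [-2.512, -1.883, -0.003]
contact_force: [0.1, -0.0, -0.0]
grip_width: 0.0428
```

```bash
python3 -c "
from h import *
r.grab_frame('top'); blobs('side',yr=(-.4,.1))
seg([(.645,.068,.12,73.4),(.645,.068,.002,73.4)],[(.57,-.183,.002,73.4)],[(.496,-.432,.002,73.4)])"
```

```text
side brown [ 0.6196 -0.04  ] area 550 x [0.6133 0.6326] y [-0.0481 -0.0333]
t 37.7 now [0.6447 0.0655 0.1195] a 73.3 w 0.0428 F [ 0.4 -0.2 -0.6]
[-0.0, 0.0, -0.0, 0.006, -0.001, -0.001] rows>= 0.1
[-0.0, 0.0, -0.0, 0.007, -0.001, 0.294] rows>= 2.8
--
[0.0, 0.0, 0.0, -0.655, -0.0, 0.0] rows>= 6.3
--
[0.0, 0.0, 0.0, -0.649, 0.001, 0.0] rows>= 6.2
--
```

Emit:
{"name": "apply_moves", "arguments": {
  "plan": [
    [[0, 0, 0, 0.006, 0, 0.1, 0], [0, 0, 0, 0.006, 0, 0.2, 0], [0, 0, 0, 0.006, 0, 0.294, 0], [0, 0, 0, 0.006, 0, 0.294, 0], [0, 0, 0, -0.04, 0, 0.294, 0], [0, 0, 0, -0.09, 0, 0.294, 0], [0, 0, 0, -0.14, 0, 0.294, 0], [0, 0, 0, -0.19, 0, 0.294, 0], [0, 0, 0, -0.24, 0, 0.294, 0], [0, 0, 0, -0.29, 0, 0.294, 0], [0, 0, 0, -0.34, 0, 0.294, 0], [0, 0, 0, -0.39, 0, 0.294, 0]]
  ]
}}

```text
clock: 38.72
tcp_pos: [0.599, -0.0871, 0.0023]
orientation: [2.523, 1.871, -0.002]
contact_force: [0.7, -0.5, -0.5]
grip_width: 0.0426
```

```bash
python3 -c "
from h import *
blobs('side',('brown',),yr=(-.4,.1));blobs('top',('brown',),yr=(-.4,.1))
seg([(.57,-.183,.002,73.4)],[(.496,-.432,.002,73.4)])"
```

```text
side brown [ 0.5717 -0.1572] area 643 x [0.5641 0.5813] y [-0.166  -0.1501]
t 38.8 now [ 0.598  -0.0913  0.0018] a 72.8 w 0.0426 F [ 0.6 -0.9 -0.5]
[-0.0, 0.002, -0.003, -0.24, 0.001, 0.001] rows>= 2.3
--
[0.0, 0.0, 0.0, -0.649, 0.001, 0.0] rows>= 6.2
--
```

Emit:
{"name": "apply_moves", "arguments": {
  "plan": [
    [[0, 0, 0, -0.04, 0, 0, 0], [0, 0, 0, -0.08, 0, 0, 0], [0, 0, 0, -0.12, 0, 0, 0], [0, 0, 0, -0.16, 0, 0, 0], [0, 0, 0, -0.2, 0, 0, 0], [0, 0, 0, -0.24, 0, 0, 0], [0, 0, 0, -0.28, 0, 0, 0], [0, 0, 0, -0.32, 0, 0, 0], [0, 0, 0, -0.36, 0, 0, 0], [0, 0, 0, -0.4, 0, 0, 0], [0, 0, 0, -0.44, 0, 0, 0], [0, 0, 0, -0.48, 0, 0, 0]]
  ]
}}

```text
clock: 39.82
tcp_pos: [0.5444, -0.2688, 0.0025]
orientation: [-2.522, -1.873, 0.0]
contact_force: [0.2, 1.1, 0.1]
grip_width: 0.0428
```

Emit:
{"name": "apply_moves", "arguments": {
  "plan": [
    [[0, 0, 0, -0.04, 0, 0, 0], [0, 0, 0, -0.08, 0, 0, 0], [0, 0, 0, -0.12, 0, 0, 0], [0, 0, 0, -0.16, 0, 0, 0], [0, 0, 0, -0.2, 0, 0, 0], [0, 0, 0, -0.24, 0, 0, 0], [0, 0, 0, -0.28, 0, 0, 0], [0, 0, 0, -0.32, 0, 0, 0], [0, 0, 0, -0.36, 0, 0, 0], [0, 0, 0, -0.4, 0, 0, 0], [0, 0, 0, -0.4, 0, 0, 0], [0, 0, 0, -0.4, 0, 0, 0]]
  ]
}}

```text
clock: 40.82
tcp_pos: [0.4981, -0.4219, 0.0022]
orientation: [-2.524, -1.871, 0.001]
contact_force: [0.1, 0.3, -0.1]
grip_width: 0.0428
```

```bash
python3 -c "
from h import *
blobs('side',('brown',),yr=(-.8,.1));blobs('top',('brown',),yr=(-.7,.1))
seg([(.496,-.43,.2,73.4),(.33,-.44,.25,73)])"
```

```text
side brown [ 0.4383 -0.5385] area 1089 x [0.437  0.4477] y [-0.5462 -0.5279]
side brown [ 0.6669 -0.5671] area 64 x [0.6674 0.6759] y [-0.572  -0.5647]
side brown [ 0.4655 -0.6764] area 188 x [0.4647 0.4682] y [-0.6809 -0.6726]
top brown [ 0.4186 -0.4152] area 310 x [0.3755 0.4641] y [-0.451  -0.3951]
t 40.9 now [ 0.4996 -0.4195  0.0023] a 73.3 w 0.0425 F [0.4 0.4 0.5]
[-0.0, -0.0, -0.0, -0.027, -0.001, -0.494] rows>= 4.7
[-0.0, -0.0, 0.002, -0.17, -0.392, -0.619] rows>= 7.2
--
```

Now retreat upward and clear of the scene, then take the final check pictures.

Emit:
{"name": "apply_moves", "arguments": {
  "plan": [
    [[0, 0, 0, 0, 0, -0.1, 0], [0, 0, 0, 0, 0, -0.2, 0], [0, 0, 0, 0, 0, -0.3, 0], [0, 0, 0, 0, 0, -0.4, 0], [0, 0, 0, 0, 0, -0.494, 0], [0, 0, 0, -0.17, -0.392, -0.6, 0], [0, 0, 0, -0.17, -0.392, -0.6, 0], [0, 0, 0, -0.17, -0.392, -0.6, 0], [0, 0, 0, -0.17, -0.392, -0.6, 0], [0, 0, 0, -0.17, -0.392, -0.6, 0], [0, 0, 0, -0.17, -0.392, -0.6, 0], [0, 0, 0, -0.17, -0.392, -0.6, 0]]
  ]
}}

```text
clock: 41.92
tcp_pos: [0.3302, -0.4401, 0.2425]
orientation: [2.52, 1.875, 0.0]
contact_force: [0.8, -0.3, 0.4]
grip_width: 0.0427
```

```bash
python3 -c "
from h import *
for _ in range(8): r.grab_frame('top')
a=snap('side','s9.png')['pixels']; b=snap('top','t9.png')['pixels']
cv2.imwrite('pics/c11.png',np.hstack([cv2.resize(b[100:330,60:500],(400,560),interpolation=2),cv2.resize(a[80:420,180:400],(400,560),interpolation=2)]))
seg()"
```

```text
t 42.4 now [ 0.33   -0.4408  0.242 ] a 73.3 w 0.0426 F [-0.6  0.3  0.5]
```

View pics/c11.png

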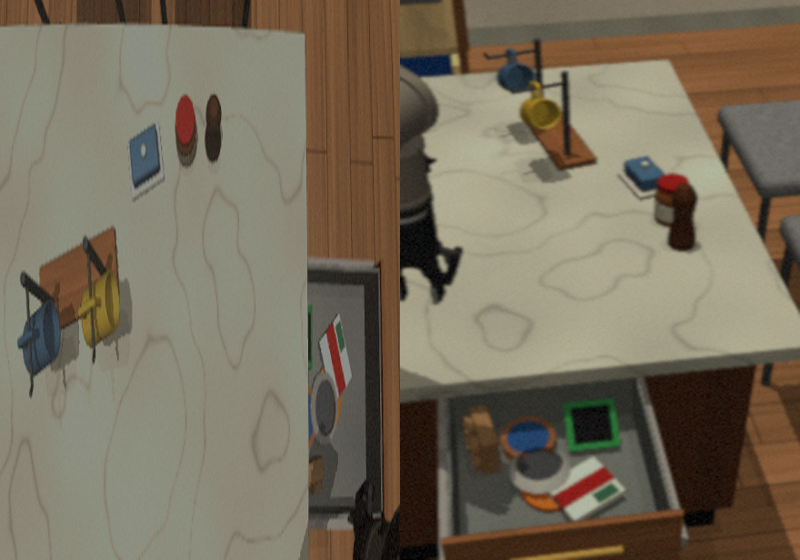

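All six packages lie in the bin (side half, x 460–625, y 400–515). Both mugs hang on their hooks at (515,70) and (540,105), and the bystanders have not moved.

```bash
python3 -c "
from h import *
r.hand_in()"
```

```text
the job is handed in; nothing more can be done
```

The job is handed in at about 42 s on the robot's clock, well inside the 208 s limit.

- **Mugs:** I hung the blue mug on hook1 and the yellow mug on hook0. For each, I lowered the mug until I felt the handle rest on the hook, then let go.
- **Packaging:** I slid all six pieces along the counter and off the edge into the bin, in this order: tub lid, carton, cheese box, pie tin, punnet, egg box.
- **Last checks:** The final pictures show both mugs hanging handle up and all six pieces in the bin. The counter is clear apart from the mill, jar and butter dish, which look undisturbed (by eye only; I did not re-measure them). The gripper was raised clear and touching nothing. Contact forces stayed under about 8 N in every reading I took, and no check failed or disagreed.

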